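# Put the microscope optics away in their foam trays

## Robot

A 6-joint arm with a two-finger parallel gripper is mounted at the origin on the work surface. World frame = base frame: x ahead of the robot, y to its left, z up, the work surface at z = 0. Lengths are in m, angles in rad, forces in N, time in s.
With the tool pointing down it reaches from about 0.375 to 0.9 m from the base axis. Payload 3.1 kg.
Tool frame: the origin (TCP) lies on the centre line of the jaws, within the pads' length; the fingertips stand 19 mm ahead of it and the grasp point (between the pads) is the TCP; y points along the fingers, x is the direction in which the jaws open and shut, and the axes are right-handed (so a half turn about y gives the same grasp; the last joint's range is limited). The gripper opens to 85 mm and grips with 20 to 120 N. Pads are 22 mm wide; open, the fingers measure 114 mm over their backs; the gripper's body (76 mm by 85 mm) begins 54 mm behind the grasp point. The pads swing forward as they close: fully open they stand 13 mm farther back than shut.
Start: joints at [1.155, 0.527, 1.433, -0, 1.181, -0.178], TCP at [0.147, 0.608, 0.25] pointing down, gripper open.
Joint ranges: [-3.08, 3.08], [-0.75, 2.2], [0.22, 2.44], [-1.43, 4.57], [0, 2.65], [-2.85, 2.85]. Speed limits (rad/s): [2.79, 2.79, 3.14, 3.14, 3.14, 3.14].

## Interface

Orientations are given as a unit quaternion [x, y, z, w].
In Python, from station import * gives the robot as it stands.
- The arm moves only by the tool step_arm, never from a script. Its argument "moves" is a list of rows, each a list of 7 numbers: the turn, a rotation vector about the tool's x, y, z in rad, then the shift along the tool's x, y, z in cm, then the closure, from -1 (fully open) to 1 (shut). A call has 1 to 12 rows; each row is the pose to reach, as a shift and turn from the pose measured when the call began, along the tool's axes at that moment; what a row does not reach only later rows make up. A row lasts 1/8 s, in which the tool goes at most 62.5 mm and 10.7 degrees, less where a joint would pass 70% of its speed; a pose out of reach is approached as far as the arm can. A call with a gripper value outside its range is refused whole. The fingers move at their own pace and stop on an object; "grip_force" is the grip in N (left out, the last holds). Time passes only in rows, so rows that repeat a pose let the fingers close. It gives the time, the measured TCP pose, the force and the opening at its end, in the units of the state.
- sense(): the state, without advancing time (a new reading comes with each control period).
- snapshot(name): name is "scene" or "side" or "wrist"; returns a dict with "frame" (480x640x3 uint8, red, green, blue), "z_map" (480x640 float32, m along the optical axis (not along the pixel's ray), 0 where there is no reading), "vfov" (degrees; the focal length in pixels is half the picture's height over the tangent of half this angle, whatever the lens; pixels are square), "cx", "cy" (the principal point, pixels), "xyz" and "orientation" of the camera in the world. Camera axes: x right, y down, z forward; pixel columns grow to the right and rows downward; lengths in m; the calibration is good to about 2 mm. A picture is of the moment at which its call begins.
- sign_off(): hands the job in, once; it reports no verdict.
The state is a dict: "t": time; "q": joint angles; "qd": joint speeds; "tau": joint torques, N m; "tcp_pos": TCP position; "tool_rot": TCP orientation; "force": force on the tool from outside, world axes, zero at the start; "ft_torque": the same for the moment, N m; "finger_gap": opening from 0.0 (shut) to 1.0 (fully open).
Only numpy, scipy, OpenCV 4.12 (cv2) and the standard library are available. Lean on these libraries where they do the work, as an engineer would, in place of code of your own. Each camera call takes 0.05 s, during which the arm holds its last target.

## Task

The optics of the inverted microscope are back from cleaning and stand mixed up on the bench: put the two objectives in the tray with the blue rim, the two eyepieces in the green tray and the condenser lens in the orange tray, each standing upright on the floor of its own well as it stands now. Set them down without dropping them or knocking any over, and leave the oil bottle and the culture dish where they are.

Things in the scene. Friction and masses are not known exactly. Their poses are not given: they have to be found in the camera images.
- objective_red_mid (a point): microscope objective, 62 mm tall, standing nose up: black round thread cap (32 mm across, 0 to 9 mm), bright metal barrel 30 mm across from 12 to 44 mm above its foot, then a red colour ring and a steel cone to a 16 mm nose. 130 g. The point is on its axis, 31 mm above its foot; z points up, its yaw means nothing. Grip the barrel at 31 to 38 mm above the foot, from any side. Belongs in the blue tray.
- objective_yellow_mid (a point): microscope objective, 62 mm tall, standing nose up: black round thread cap (32 mm across, 0 to 9 mm), bright metal barrel 30 mm across from 12 to 44 mm above its foot, then a yellow colour ring and a steel cone to a 16 mm nose. 130 g. The point is on its axis, 31 mm above its foot; z points up, its yaw means nothing. Grip the barrel at 31 to 38 mm above the foot, from any side. Belongs in the blue tray.
- eyepiece_plain_mid (a point): microscope eyepiece, 57 mm tall, standing tube down: silver tube 30 mm across for the lowest 22 mm, black head 40 mm across from 22 to 48 mm, black rubber eyecup (35 mm) with a large eye lens on top; all black, no silver ring. 100 g. The point is on its axis, 28.5 mm above its foot; z points up, its yaw means nothing. Grip the head at 35 to 40 mm above the foot, from any side. Belongs in the green tray.
- eyepiece_focusing_mid (a point): microscope eyepiece, 57 mm tall, standing tube down: silver tube 30 mm across for the lowest 22 mm, black head 40 mm across from 22 to 48 mm, black rubber eyecup (35 mm) with a large eye lens on top; this one has a silver knurled focusing ring round the head just below the eyecup. 100 g. The point is on its axis, 28.5 mm above its foot; z points up, its yaw means nothing. Grip the head at 35 to 40 mm above the foot, from any side. Belongs in the green tray.
- condenser_lens_mid (a point): condenser lens unit, 66 mm tall, the widest of the lenses: plain black barrel 50 mm across from 0 to 50 mm above its foot, then a cone to a bright steel ring of 39 mm with a 25 mm lens on top. 190 g. The point is on its axis, 33 mm above its foot; z points up, its yaw means nothing. Grip the barrel at 33 to 40 mm above the foot, from any side. Belongs in the orange tray.
- tray_blue: shallow foam-lined storage tray with a blue plastic rim, fixed to the bench: 94 (x) by 166 (y) by 18 mm high, dark foam flush with the rim, two round wells of 50 mm diameter, 9 mm deep, centred at y = -36 and +36 mm (x = 0), their grey felt floors 9 mm above the bench; for the two objectives, one per well, either way round. The foam is firm. Origin at the centre of its underside on the bench, z up, y along its length.
- tray_green: shallow foam-lined storage tray with a green plastic rim, fixed to the bench: 94 (x) by 166 (y) by 18 mm high, dark foam flush with the rim, two round wells of 50 mm diameter, 9 mm deep, centred at y = -36 and +36 mm (x = 0), their grey felt floors 9 mm above the bench; for the two eyepieces, one per well, either way round. The foam is firm. Origin at the centre of its underside on the bench, z up, y along its length.
- tray_orange: shallow foam-lined storage tray with a orange plastic rim, fixed to the bench: 94 (x) by 166 (y) by 18 mm high, dark foam flush with the rim, one round well of 68 mm diameter, 9 mm deep, at its centre, its grey felt floor 9 mm above the bench; for the condenser lens. The foam is firm. Origin at the centre of its underside on the bench, z up, y along its length.
- oil_bottle_mid (a point): small amber immersion-oil bottle, 32 mm across, 62 mm tall, white cap; loose, stands among the lenses and must be left alone. The point is on its axis, 31 mm above the bench.
- culture_dish_mid (a point): closed round culture dish, clear sides and a light blue lid, 60 mm across, 17 mm tall; loose, lies among the lenses and must be left alone. The point is on its axis, 8.5 mm above the bench. Apart from the things in this list, nothing stands on the bench between 0.40 and 0.78 m from the robot's base axis within 40 degrees of straight ahead.

How it is judged:
At the end, for the whole second after the job is handed in: Objectives in the blue tray, eyepieces in the green, condenser lens in the orange, one per well: axis within 13 mm of the well centre, on its floor (-5 to +4 mm), upright within 7 degrees, at rest and released; oil bottle and culture dish within 20 mm of their start (((x of objective_red_mid in the frame of tray_blue between -0.013 and 0.013 m and y of objective_red_mid in the frame of tray_blue between -0.049 and -0.023 m and z of objective_red_mid in the frame of tray_blue between 0.035 and 0.044 m) or (x of objective_red_mid in the frame of tray_blue between -0.013 and 0.013 m and y of objective_red_mid in the frame of tray_blue between 0.023 and 0.049 m and z of objective_red_mid in the frame of tray_blue between 0.035 and 0.044 m)) and angle between each of objective_red_mid, eyepiece_plain_mid, condenser_lens_mid, objective_yellow_mid, eyepiece_focusing_mid's own z axis and vertical below 0.12 rad and linear speed of each of objective_red, eyepiece_plain, condenser_lens, objective_yellow, eyepiece_focusing below 0.02 m/s and ((x of eyepiece_plain_mid in the frame of tray_green between -0.013 and 0.013 m and y of eyepiece_plain_mid in the frame of tray_green between -0.049 and -0.023 m and z of eyepiece_plain_mid in the frame of tray_green between 0.0325 and 0.0415 m) or (x of eyepiece_plain_mid in the frame of tray_green between -0.013 and 0.013 m and y of eyepiece_plain_mid in the frame of tray_green between 0.023 and 0.049 m and z of eyepiece_plain_mid in the frame of tray_green between 0.0325 and 0.0415 m)) and x of condenser_lens_mid in the frame of tray_orange between -0.013 and 0.013 m and y of condenser_lens_mid in the frame of tray_orange between -0.013 and 0.013 m and z of condenser_lens_mid in the frame of tray_orange between 0.037 and 0.046 m and ((x of objective_yellow_mid in the frame of tray_blue between -0.013 and 0.013 m and y of objective_yellow_mid in the frame of tray_blue between -0.049 and -0.023 m and z of objective_yellow_mid in the frame of tray_blue between 0.035 and 0.044 m) or (x of objective_yellow_mid in the frame of tray_blue between -0.013 and 0.013 m and y of objective_yellow_mid in the frame of tray_blue between 0.023 and 0.049 m and z of objective_yellow_mid in the frame of tray_blue between 0.035 and 0.044 m)) and ((x of eyepiece_focusing_mid in the frame of tray_green between -0.013 and 0.013 m and y of eyepiece_focusing_mid in the frame of tray_green between -0.049 and -0.023 m and z of eyepiece_focusing_mid in the frame of tray_green between 0.0325 and 0.0415 m) or (x of eyepiece_focusing_mid in the frame of tray_green between -0.013 and 0.013 m and y of eyepiece_focusing_mid in the frame of tray_green between 0.023 and 0.049 m and z of eyepiece_focusing_mid in the frame of tray_green between 0.0325 and 0.0415 m)) and distance of each of oil_bottle_mid, culture_dish_mid from where it was at the start of the episode below 0.02 m); the robot touches nothing.
It fails at once if the oil bottle or the culture dish was shifted more than 20 mm or tipped over (distance of any of oil_bottle_mid, culture_dish_mid from where it was at the start of the episode above 0.02 m or angle between any of oil_bottle_mid, culture_dish_mid's own z axis and vertical above 0.5 rad).
It fails at once if a lens was knocked over (leaning more than 57 degrees) (angle between any of objective_red_mid, eyepiece_plain_mid, condenser_lens_mid, objective_yellow_mid, eyepiece_focusing_mid's own z axis and vertical above 1 rad).
It fails at once if a lens was dropped (faster than 0.7 m/s, a fall of 25 mm, with no finger on it) ((linear speed of objective_red above 0.7 m/s and contact force between the fingers and objective_red below 0.02 N) or (linear speed of eyepiece_plain above 0.7 m/s and contact force between the fingers and eyepiece_plain below 0.02 N) or (linear speed of condenser_lens above 0.7 m/s and contact force between the fingers and condenser_lens below 0.02 N) or (linear speed of objective_yellow above 0.7 m/s and contact force between the fingers and objective_yellow below 0.02 N) or (linear speed of eyepiece_focusing above 0.7 m/s and contact force between the fingers and eyepiece_focusing below 0.02 N)).
It also fails if it takes over 115 s, if anything falls off the work surface, if the arm or the gripper's body presses on something with over 40 N, if the wrist force passes 120 N, or if a joint passes its speed limit or range.

## Working session

There is one attempt and no reset: what is moved stays moved. The work goes in short steps, Python scripts to look and compute and a tool call to move; the robot and the scene stay as the last step left them, time stands still between calls to the robot, and variables do not carry over. Pictures are saved under pics/ and viewed, and the job is handed in when it is done.

Besides the shell and the picture viewer there is one more tool, called after "Emit:" by a JSON object that holds its "op" and its "data", one argument or row to a line. step_arm: Moves the arm, as the interface text tells. Its arguments: {"type":"object","properties":{"moves":{"type":"array","items":{"type":"array","items":{"type":"number"}}},"grip_force":{"type":"number"}},"required":["moves"]}

```bash
ls; mkdir -p pics
cat > h.py <<'E'
from station import *
import numpy as np, cv2
from scipy.spatial.transform import Rotation as R
def snap(n,f=None):
    s=snapshot(n)
    if f: cv2.imwrite('pics/'+f,s['frame'][:,:,::-1])
    return s
def foc(s): return 240/np.tan(np.radians(s['vfov']/2))
def world(s,u,v,d=None):
    d=s['z_map'][int(v),int(u)] if d is None else d
    f=foc(s); p=np.array([(u-s['cx'])/f*d,(v-s['cy'])/f*d,d])
    return R.from_quat(s['orientation']).apply(p)+s['xyz']
def cloud(s):
    v,u=np.mgrid[:480,:640]; d=s['z_map']; f=foc(s)
    p=np.stack([(u-s['cx'])/f*d,(v-s['cy'])/f*d,d],-1)
    return (R.from_quat(s['orientation']).apply(p.reshape(-1,3))+s['xyz']).reshape(480,640,3)
E
python3 - <<'E'
from h import *
st=sense(); print(st)
for n in ['scene','side','wrist']:
    s=snap(n,n+'0.png'); print(n,s['xyz'],R.from_quat(s['orientation']).as_matrix().round(3).tolist(),s['vfov'],s['cx'],s['cy'])
    np.save(n+'0.npy',s,allow_pickle=True)
E
```

```text
pics
{'t': 0.0, 'q': array([ 1.15551264e+00,  5.28447920e-01,  1.43387003e+00,  5.41119216e-06,
        1.18139348e+00, -1.78486043e-01]), 'qd': array([-3.55357311e-05,  1.17357145e-03, -4.84419809e-04,  1.06463802e-03,
        1.42841907e-03, -1.48884624e-04]), 'tau': array([-6.56656302e-04, -4.42353666e+01, -1.78022504e+01, -3.75453328e-04,
        8.70369229e-03,  2.69465581e-06]), 'tcp_pos': array([0.14631181, 0.60695814, 0.24935504]), 'tool_rot': array([ 0.55591086,  0.4367752 , -0.43809982, -0.55521086]), 'force': array([-0.31274449, -1.19340314, -0.11077175]), 'ft_torque': array([-0.00495638, -0.01730412,  0.01723628]), 'finger_gap': 0.9975413126790853}
scene [1.17882218 0.45582932 0.58627052] [[-0.609, 0.433, -0.664], [0.793, 0.351, -0.498], [0.017, -0.83, -0.557]] 49.720886947498855 321.09223861545746 231.0162743209728
side [ 0.46929647 -0.83812687  0.59290271] [[0.995, -0.073, 0.069], [-0.098, -0.548, 0.831], [-0.023, -0.833, -0.552]] 48.33272258696333 314.4347331295743 241.27622035622355
wrist [0.0771299  0.62415728 0.37354415] [[0.234, 0.934, 0.271], [0.972, -0.224, -0.067], [-0.001, 0.279, -0.96]] 64.71538841506216 317.7986911770541 239.05004552968046
```

View pics/scene0.png

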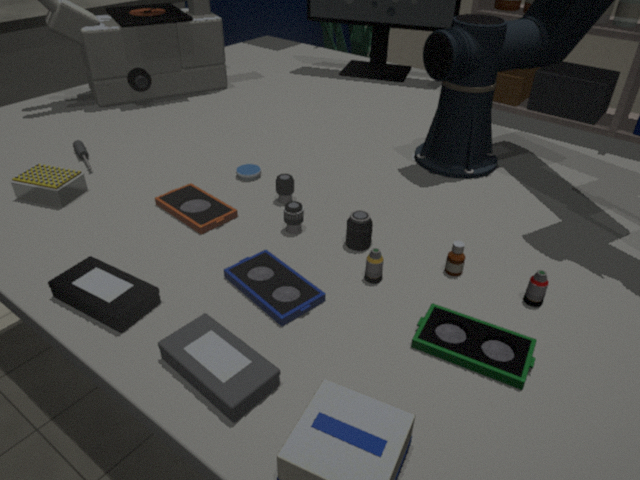

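View pics/side0.png

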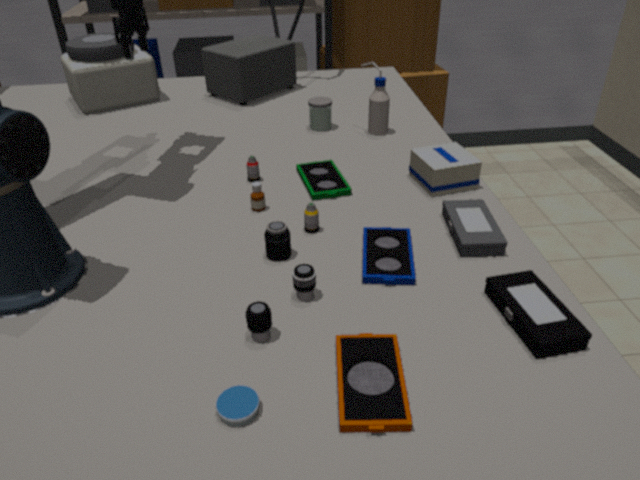

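Run:
```python
from h import *
print(R.from_quat([ 0.55591086,  0.4367752 , -0.43809982, -0.55521086]).as_matrix().round(3))
# top-down orthographic map from both cameras, 1mm/px: x .35-.85 , y -.55...55
for n in ['scene','side']:
    s=np.load(n+'0.npy',allow_pickle=True).item(); P=cloud(s); ok=(s['z_map']>0)&(P[...,2]>-.01)&(P[...,2]<.12)
    h=np.zeros((500,1000,3),np.uint8); 
    x,y,z=P[ok].T; c=s['frame'][ok][:,::-1]; o=np.argsort(z)
    i=((.85-x)*1000).astype(int); j=((.5-y)*1000).astype(int)
    g=(i>=0)&(i<500)&(j>=0)&(j<1000); o=o[g[o]]
    for k in o: h[i[k]:i[k]+2,j[k]:j[k]+2]=c[k]
    cv2.imwrite(f'pics/top_{n}.png',cv2.resize(h,(800,400)))
```

```text
[[ 0.235 -0.001 -0.972]
 [ 0.972 -0.002  0.235]
 [-0.002 -1.     0.   ]]
```

Both views show every item: in scene, plain eyepiece (285,187), focusing eyepiece (293,215), condenser (360,230), yellow objective (374,266), red objective (536,288), bottle (455,258) and dish (248,172). The trays are orange (196,207), blue (273,285) and green (474,343).

View pics/top_scene.png

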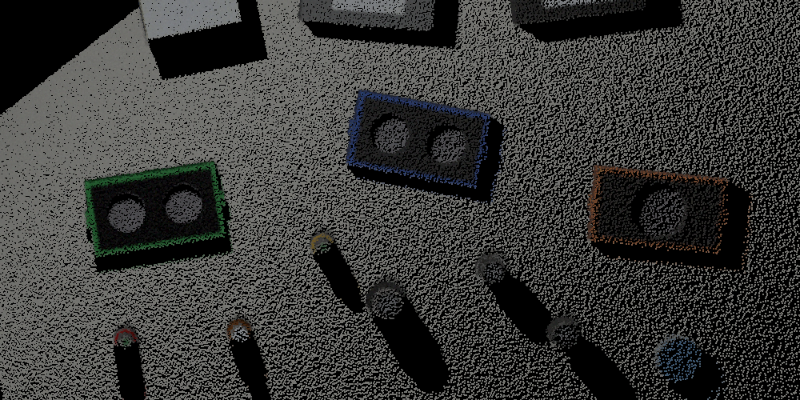

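View pics/top_side.png

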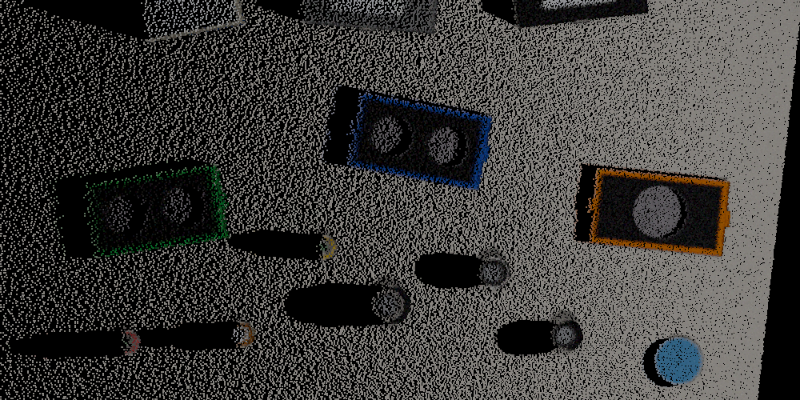

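Run:
```python
from h import *
T={}
for n in ['scene','side']:
    s=np.load(n+'0.npy',allow_pickle=True).item(); P=cloud(s)
    ok=(s['z_map']>0); x,y,z=P[...,0],P[...,1],P[...,2]
    reg=ok&(np.hypot(x,y)>.38)&(np.hypot(x,y)<.80)&(abs(np.arctan2(y,x))<.8)
    tab=reg&(abs(z)<.006); print(n,'table z med',np.median(z[tab]))
    m=(reg&(z>.024)&(z<.1)).astype(np.uint8)
    k,l,st,c=cv2.connectedComponentsWithStats(m)
    for i in range(1,k):
        if st[i,4]<60: continue
        q=P[l==i]; zt=q[:,2].max(); top=q[q[:,2]>np.percentile(q[:,2],97)-.004]
        print('obj',c[i].round(0),st[i,4],'top z %.3f'%np.percentile(q[:,2],98),'top c',((top.max(0)+top.min(0))/2).round(4)[:2],'n',len(top),'mean',q.mean(0).round(3))
    # trays by color hue
    hsv=cv2.cvtColor(s['frame'],cv2.COLOR_RGB2HSV)
    for nm,lo,hi in [('blue',105,130),('green',50,80),('orange',5,18)]:
        m=(reg&(hsv[...,0]>=lo)&(hsv[...,0]<=hi)&(hsv[...,1]>150)&(hsv[...,2]>50)&(z>.012)&(z<.024))
        k,l,st,c=cv2.connectedComponentsWithStats(m.astype(np.uint8),connectivity=8)
        q=P[m]; r=cv2.minAreaRect((q[:,:2]*1000).astype(np.float32)); print(nm,m.sum(),r, 'z',np.median(q[:,2]).round(4))
```

```text
scene table z med 0.00021799216302265112
obj [285. 185.] 356 top z 0.059 top c [ 0.4337 -0.2056] n 105 mean [ 0.441 -0.198  0.045]
obj [293. 213.] 419 top z 0.059 top c [ 0.5128 -0.1139] n 137 mean [ 0.519 -0.108  0.046]
obj [359. 226.] 688 top z 0.068 top c [0.4715 0.0165] n 194 mean [0.482 0.023 0.051]
obj [457. 255.] 356 top z 0.063 top c [0.434  0.2009] n 73 mean [0.44  0.204 0.044]
obj [375. 261.] 350 top z 0.063 top c [0.5431 0.0967] n 53 mean [0.55  0.101 0.045]
obj [538. 284.] 412 top z 0.063 top c [0.4242 0.3436] n 62 mean [0.432 0.345 0.045]
blue 304 ((676.0166015625, -21.600196838378906), (171.79779052734375, 93.17696380615234), 79.35356903076172) z 0.0182
green 541 ((588.9122924804688, 306.5784912109375), (95.18701171875, 172.08840942382812), 7.793689727783203) z 0.018
orange 146 ((589.5286865234375, -317.8996276855469), (162.53591918945312, 92.15730285644531), 84.20732116699219) z 0.0184
side table z med 1.2377404240149215e-05
obj [252. 165.] 184 top z 0.063 top c [0.4224 0.3412] n 21 mean [0.423 0.335 0.044]
obj [257. 193.] 236 top z 0.063 top c [0.4322 0.1993] n 42 mean [0.432 0.193 0.043]
obj [311. 214.] 263 top z 0.063 top c [0.5407 0.0952] n 36 mean [0.54  0.089 0.044]
obj [277. 236.] 695 top z 0.068 top c [0.4687 0.0156] n 191 mean [0.469 0.003 0.051]
obj [304. 278.] 579 top z 0.059 top c [ 0.5094 -0.1151] n 215 mean [ 0.509 -0.125  0.047]
obj [258. 317.] 704 top z 0.059 top c [ 0.4313 -0.206 ] n 277 mean [ 0.432 -0.215  0.047]
blue 709 ((586.3887939453125, -167.83578491210938), (516.877197265625, 140.94056701660156), 58.51810836791992) z 0.0175
green 334 ((586.588623046875, 298.8314208984375), (91.49835968017578, 168.0843048095703), 8.622252464294434) z 0.0172
orange 1687 ((585.2727661132812, -323.9818420410156), (176.02980041503906, 92.75354766845703), 84.22711181640625) z 0.0177
```

Run:
```python
from h import *
C={'blue':(.675,-.022,[np.nan]),'green':(.588,.304,[1]),'orange':(.587,-.322,[1])}
for nm,(cx,cy,_) in C.items():
  for n in ['scene','side']:
    s=np.load(n+'0.npy',allow_pickle=True).item(); P=cloud(s)
    q=P[(s['z_map']>0)&(np.hypot(P[...,0]-cx,P[...,1]-cy)<.11)]
    # rim-top rect
    t=q[(q[:,2]>.0155)&(q[:,2]<.0215)][:,:2]
    r=cv2.minAreaRect((t*1000).astype(np.float32)); a=np.radians(r[2]); 
    # long axis
    ax=np.array([np.cos(a),np.sin(a)]); 
    if r[1][1]>r[1][0]: ax=np.array([-ax[1],ax[0]])
    if ax[1]<0: ax=-ax
    pe=np.array([ax[1],-ax[0]])
    d=t-[cx,cy]
    lo=np.percentile(d@ax,[.5,99.5]);w=np.percentile(d@pe,[.5,99.5])
    c=np.array([cx,cy])+ax*lo.mean()+pe*w.mean()
    print(nm,n,'rim c',c.round(4),'size',np.ptp(lo).round(4),np.ptp(w).round(4),'ax',ax.round(3))
    f=q[(q[:,2]>.004)&(q[:,2]<.0125)]; d=f[:,:2]-c
    for o in ([-.036,.036] if nm!='orange' else [0]):
        wc=c+ax*o; rr=.024 if o else .033
        g=f[np.hypot(*(f[:,:2]-wc).T)<rr][:,:2]
        print('   well',wc.round(4),len(g),'felt extents',np.percentile((g-wc)@ax,[1,99]).round(3),np.percentile((g-wc)@pe,[1,99]).round(3))
```

```text
blue scene rim c [ 0.6767 -0.021 ] size 0.1678 0.094 ax [0.183 0.983]
   well [ 0.6701 -0.0564] 275 felt extents [-0.023  0.015] [-0.023  0.018]
   well [0.6832 0.0144] 321 felt extents [-0.022  0.015] [-0.023  0.018]
blue side rim c [ 0.6739 -0.024 ] size 0.169 0.0931 ax [0.185 0.983]
   well [ 0.6673 -0.0594] 225 felt extents [-0.012  0.023] [-0.021  0.022]
   well [0.6806 0.0114] 180 felt extents [-0.011  0.023] [-0.021  0.022]
green scene rim c [0.5891 0.3076] size 0.167 0.0948 ax [-0.158  0.987]
   well [0.5948 0.272 ] 431 felt extents [-0.023  0.021] [-0.022  0.015]
   well [0.5835 0.3431] 486 felt extents [-0.022  0.022] [-0.023  0.015]
green side rim c [0.5869 0.3054] size 0.1704 0.0933 ax [-0.159  0.987]
   well [0.5926 0.2698] 93 felt extents [-0.007  0.023] [-0.019  0.022]
   well [0.5812 0.3409] 68 felt extents [-0.007  0.022] [-0.018  0.02 ]
orange scene rim c [ 0.5885 -0.3215] size 0.1695 0.0945 ax [0.093 0.996]
   well [ 0.5885 -0.3215] 288 felt extents [-0.032  0.019] [-0.031  0.024]
orange side rim c [ 0.5854 -0.3244] size 0.1677 0.0931 ax [0.102 0.995]
   well [ 0.5854 -0.3244] 1129 felt extents [-0.024  0.031] [-0.03   0.031]
```

```bash
cat > go.py <<'E'
import sys
from h import *
# usage: go.py x y z psi  -> tool-axis shift(cm)/turn from present pose
x,y,z,p=map(float,sys.argv[1:5])
s=sense(); R0=R.from_quat(s['tool_rot'])
X=np.array([np.cos(p),np.sin(p),0]);Y=np.array([0,0,-1.]);Rt=R.from_matrix(np.stack([X,Y,np.cross(X,Y)],1))
print('t',round(s['t'],2),'tcp',s['tcp_pos'].round(4),'gap',round(s['finger_gap'],3),'F',s['force'].round(1),'q',s['q'].round(2))
print('turn',(R0.inv()*Rt).as_rotvec().round(3),'shift cm',(R0.inv().apply(np.array([x,y,z])-s['tcp_pos'])*100).round(2))
E
python3 go.py .423 .3425 .2 -.185
```

```text
t 0.15 tcp [0.1464 0.6071 0.2495] gap 1.001 F [-0.1 -0.9  0.2] q [ 1.16  0.53  1.43  0.    1.18 -0.18]
turn [ 1.000e-03  1.519e+00 -2.000e-03] shift cm [-19.22   4.98 -33.1 ]
```

Emit:
{"op": "step_arm", "data": {
  "moves": [
    [0, 0.15, 0, -1.92, 0.5, -3.31, -1],
    [0, 0.3, 0, -3.84, 1.0, -6.62, -1],
    [0, 0.46, 0, -5.77, 1.5, -9.93, -1],
    [0, 0.61, 0, -7.69, 2.0, -13.24, -1],
    [0, 0.76, 0, -9.61, 2.5, -16.55, -1],
    [0, 0.91, 0, -11.53, 3.0, -19.86, -1],
    [0, 1.06, 0, -13.45, 3.5, -23.17, -1],
    [0, 1.22, 0, -15.38, 4.0, -26.48, -1],
    [0, 1.37, 0, -17.3, 4.5, -29.79, -1],
    [0, 1.52, 0, -19.22, 5.0, -33.1, -1],
    [0, 1.52, 0, -19.22, 5.0, -33.1, -1],
    [0, 1.52, 0, -19.22, 5.0, -33.1, -1]
  ]
}}

```text
t: 1.65
tcp_pos: [0.4225, 0.3425, 0.1996]
tool_rot: [0.705, -0.066, 0.065, -0.703]
force: [-0.6, 0.3, 0.2]
finger_gap: 0.998
```

```bash
python3 go.py .423 .3425 .034 -.185
python3 - <<'E'
from h import *
s=snap('wrist','w1.png'); P=cloud(s); z=P[...,2]
m=(s['z_map']>0)&(z>.025)&(z<.1)
k,l,st,c=cv2.connectedComponentsWithStats(m.astype(np.uint8))
for i in range(1,k):
    if st[i,4]>200:
        q=P[l==i]; t=q[q[:,2]>np.percentile(q[:,2],97)-.003]; print(c[i],st[i],np.percentile(q[:,2],98),(t.max(0)+t.min(0))/2)
E
```

```text
t 1.65 tcp [0.4225 0.3425 0.1996] gap 0.998 F [-0.6  0.3  0.2] q [ 0.48  0.49  1.69 -0.    0.97  0.66]
turn [ 0.002 -0.001 -0.001] shift cm [ 0.07 16.56  0.04]
[317.46558391 221.24671307] [ 298  200   39   43 1293] 0.06365675866772663 [0.42210286 0.34484215 0.06243078]
[358.59794521 375.5130137 ] [ 340  351   37   53 1460] 0.06329241109593066 [0.43224161 0.20241521 0.06232758]
```

View pics/w1.png

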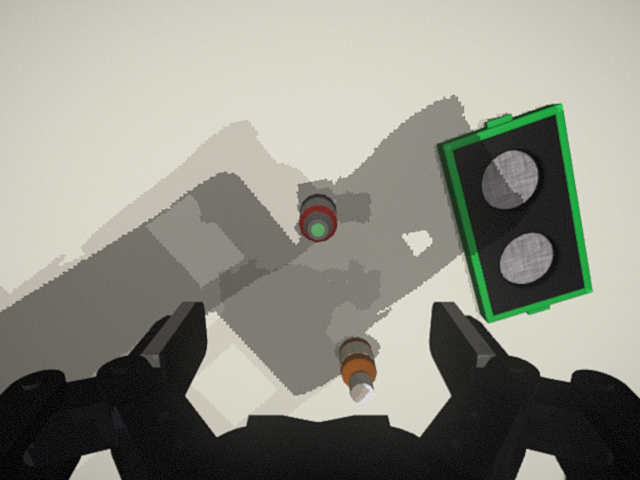

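The wrist view shows the red objective at (318,220), centred between the jaws. Its measured position is within 2.5 mm of the fixed cameras' average, and the bottle at (358,370) is well clear.

Emit:
{"op": "step_arm", "data": {
  "moves": [
    [0, 0, 0, 0.03, 4, 0.05, -1],
    [0, 0, 0, 0.05, 8, 0.05, -1],
    [0, 0, 0, 0.05, 12, 0.08, -1],
    [0, 0, 0, 0.05, 14.5, 0.08, -1],
    [0, 0, 0, 0.05, 16.5, 0.08, -1],
    [0, 0, 0, 0.05, 16.5, 0.08, -1],
    [0, 0, 0, 0.05, 16.5, 0.08, 1],
    [0, 0, 0, 0.05, 16.5, 0.08, 1],
    [0, 0, 0, 0.05, 16.5, 0.08, 1],
    [0, 0, 0, 0.05, 16.5, 0.08, 1],
    [0, 0, 0, 0.05, 16.5, 0.08, 1],
    [0, 0, 0, 0.05, 16.5, 0.08, 1]
  ],
  "grip_force": 40
}}

```text
t: 3.2
tcp_pos: [0.423, 0.3436, 0.0357]
tool_rot: [0.704, -0.065, 0.065, -0.704]
force: [-0.7, 0.1, 5.8]
finger_gap: 0.325
```

```bash
python3 - <<'E'
from h import *
s=snap('scene','s1.png'); cv2.imwrite('pics/s1c.png',cv2.resize(s['frame'][200:360,430:640,::-1],(800,600)))
E
python3 go.py .423 .343 .17 -.185; python3 go.py .682 .013 .17 -.185
```

```text
t 3.25 tcp [0.423  0.3436 0.0357] gap 0.325 F [-0.5 -0.2  6.4] q [ 0.48  0.76  1.78 -0.    0.61  0.66]
turn [ 0.001  0.    -0.   ] shift cm [ 1.000e-02 -1.343e+01 -7.000e-02]
t 3.25 tcp [0.423  0.3436 0.0357] gap 0.325 F [-0.5 -0.2  6.4] q [ 0.48  0.76  1.78 -0.    0.61  0.66]
turn [ 0.001  0.    -0.   ] shift cm [ 31.53 -13.42 -27.75]
```

View pics/s1c.png

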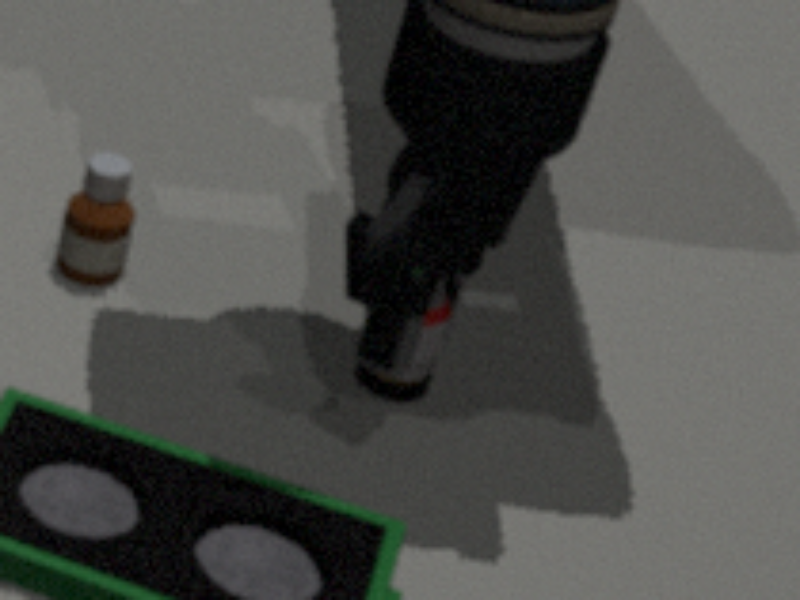

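The red objective (zoomed crop, about (400,340)) is upright between the pads. The gap of 0.325 comes to about 28 mm, which roughly fits the 30 mm barrel, so I'm lifting.

Emit:
{"op": "step_arm", "data": {
  "moves": [
    [0, 0, 0, 0, -2, 0, 1],
    [0, 0, 0, 0, -5, 0, 1],
    [0, 0, 0, 0, -9, 0, 1],
    [0, 0, 0, 1.5, -12, -1.4, 1],
    [0, 0, 0, 5, -13.4, -4.4, 1],
    [0, 0, 0, 9, -13.4, -7.9, 1],
    [0, 0, 0, 13, -13.4, -11.4, 1],
    [0, 0, 0, 17, -13.4, -15, 1],
    [0, 0, 0, 21, -13.4, -18.5, 1],
    [0, 0, 0, 25, -13.4, -22, 1],
    [0, 0, 0, 29, -13.4, -25.5, 1],
    [0, 0, 0, 31.5, -13.4, -27.75, 1]
  ]
}}

```text
t: 4.75
tcp_pos: [0.6827, 0.0104, 0.1693]
tool_rot: [0.704, -0.066, 0.066, -0.704]
force: [0.2, 1.2, -2.2]
finger_gap: 0.33
```

```bash
python3 - <<'E'
from h import *
s=snap('wrist','w2.png')
E
python3 go.py .682 .013 .17 -.185;python3 go.py .682 .013 .046 -.185
```

```text
t 4.8 tcp [0.6857 0.0066 0.1695] gap 0.329 F [ 3.1 -2.4 -1.7] q [-0.15  0.7   1.34 -0.    1.1   0.04]
turn [ 0.003 -0.004  0.005] shift cm [-0.48 -0.06  0.56]
t 4.8 tcp [0.6857 0.0066 0.1695] gap 0.329 F [ 3.1 -2.4 -1.7] q [-0.15  0.7   1.34 -0.    1.1   0.04]
turn [ 0.003 -0.004  0.005] shift cm [-0.55 12.34  0.6 ]
```

View pics/w2.png

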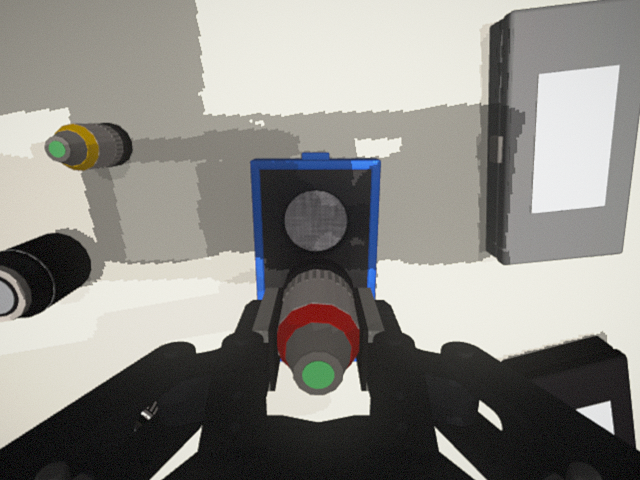

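```bash
python3 - <<'E'
from h import *
s=snap('wrist'); P=cloud(s); st=sense()
f=P[195:250,280:352]; m=(f[...,2]<.0125)&(f[...,2]>.004); q=f[m]; print('felt bbox',q.min(0),q.max(0),len(q),(q.min(0)+q.max(0))/2)
hsv=cv2.cvtColor(s['frame'],cv2.COLOR_RGB2HSV); m=(hsv[...,0]>105)&(hsv[...,0]<130)&(hsv[...,1]>130)&(abs(P[...,2]-.018)<.003)
q=P[m]; r=cv2.minAreaRect((q[:,:2]*1000).astype(np.float32)); print(r,cv2.boxPoints(r))
E
python3 go.py .682 .013 .17 -.185
```

```text
felt bbox [ 0.65678508 -0.01158498  0.00767929] [0.70575898 0.03328839 0.01246262] 2901 [0.68127203 0.01085171 0.01007095]
((601.3228149414062, 15.770767211914062), (112.13541412353516, 262.2486877441406), 85.79663848876953) [[466.4416   -30.535143]
 [727.9849   -49.75711 ]
 [736.20404   62.076675]
 [474.6607    81.298645]]
t 4.85 tcp [0.6839 0.0089 0.1693] gap 0.331 F [-0.7 -0.1 -1.1] q [-0.15  0.69  1.34 -0.    1.1   0.04]
turn [ 0.002 -0.004  0.002] shift cm [-0.26 -0.07  0.37]
```

Emit:
{"op": "step_arm", "data": {
  "moves": [
    [0, 0, 0, -0.28, 2, 0.21, 1],
    [0, 0, 0, -0.28, 5, 0.21, 1],
    [0, 0, 0, -0.28, 8, 0.21, 1],
    [0, 0, 0, -0.28, 10, 0.21, 1],
    [0, 0, 0, -0.28, 11.2, 0.21, 1],
    [0, 0, 0, -0.28, 11.8, 0.21, 1],
    [0, 0, 0, -0.28, 12.1, 0.21, 1],
    [0, 0, 0, -0.28, 12.3, 0.21, 1],
    [0, 0, 0, -0.28, 12.3, 0.21, 1],
    [0, 0, 0, -0.28, 12.4, 0.21, 1],
    [0, 0, 0, -0.28, 12.4, 0.21, 1]
  ]
}}

```text
t: 6.22
tcp_pos: [0.6819, 0.0111, 0.0455]
tool_rot: [0.705, -0.066, 0.068, -0.703]
force: [-0.6, 0.0, -1.7]
finger_gap: 0.326
```

```bash
python3 - <<'E'
from h import *
for n in ['side','scene']:
    s=snap(n); a=(slice(190,310),slice(340,430)) if n=='side' else (slice(220,340),slice(210,340)); cv2.imwrite(f'pics/{n}3.png',cv2.resize(s['frame'][a][...,::-1],(560,600)))
E
python3 go.py .6815 .0115 .0447 -.185
```

```text
t 6.33 tcp [0.6819 0.0111 0.0454] gap 0.328 F [-0.4  0.1 -1.3] q [-0.15  0.85  1.41 -0.    0.88  0.04]
turn [ 0.002 -0.004  0.003] shift cm [-0.05  0.07  0.03]
```

View pics/side3.png

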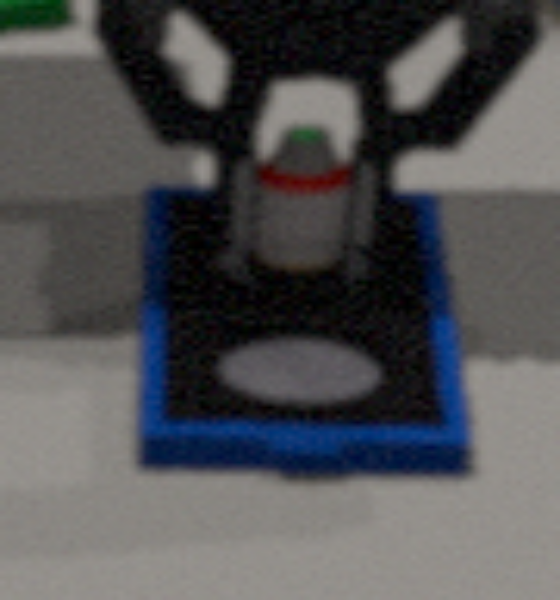

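View pics/scene3.png

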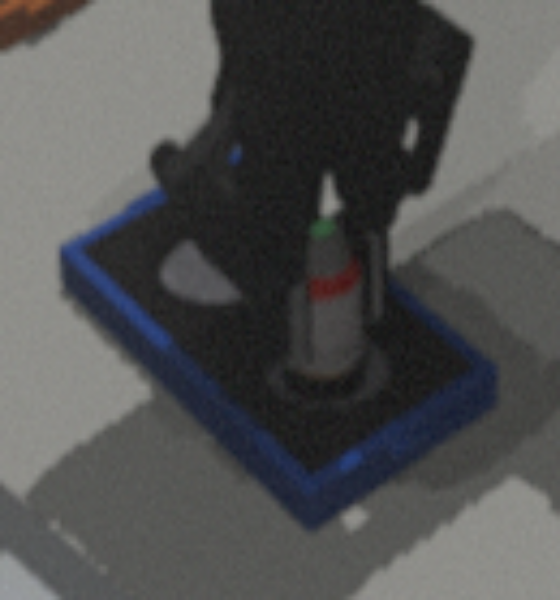

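In both views the red objective hangs centred in the blue tray's +y well (scene crop (325,370), with an even ring of felt around it). I'll lower the last millimetre and release.

Emit:
{"op": "step_arm", "data": {
  "moves": [
    [0, 0, 0, 0, 0.07, 0, 1],
    [0, 0, 0, 0, 0.12, 0, 1],
    [0, 0, 0, 0, 0.12, 0, 0],
    [0, 0, 0, 0, 0.12, 0, -0.3],
    [0, 0, 0, 0, 0.12, 0, -0.8],
    [0, 0, 0, 0, 0.12, 0, -1],
    [0, 0, 0, 0, 0.12, 0, -1],
    [0, 0, 0, 0, -3, 0, -1],
    [0, 0, 0, 0, -7, 0, -1],
    [0, 0, 0, 0, -11, 0, -1],
    [0, 0, 0, 0, -15, 0, -1],
    [0, 0, 0, 0, -15, 0, -1]
  ]
}}

```text
t: 7.82
tcp_pos: [0.684, 0.0112, 0.1999]
tool_rot: [0.705, -0.063, 0.071, -0.703]
force: [0.7, -1.0, 0.4]
finger_gap: 1.001
```

```bash
cat > chk.py <<'E'
from h import *
import sys
s=snap('wrist',sys.argv[1]); P=cloud(s); z=P[...,2]
m=(s['z_map']>0)&(z>.025)&(z<.09)
k,l,st,c=cv2.connectedComponentsWithStats(m.astype(np.uint8))
for i in range(1,k):
    if st[i,4]>200:
        q=P[l==i]; t=q[q[:,2]>np.percentile(q[:,2],97)-.003]; print(c[i].round(),st[i,4],'top %.4f'%np.percentile(q[:,2],98),((t.max(0)+t.min(0))/2).round(4))
E
python3 chk.py w4.png
python3 go.py .542 .096 .16 -.185
```

```text
[537. 130.] 27534 top 0.0362 [0.8588 0.0406 0.0353]
[101. 147.] 1987 top 0.0637 [0.5413 0.0976 0.063 ]
[312. 225.] 1475 top 0.0726 [0.6817 0.0123 0.0717]
[ 44. 270.] 4944 top 0.0684 [0.4697 0.017  0.0674]
[560. 355.] 2747 top 0.0356 [ 0.8686 -0.1543  0.0346]
[540. 467.] 1048 top 0.0358 [ 0.8554 -0.2694  0.0346]
[101. 471.] 597 top 0.0469 [ 0.4351 -0.1883  0.0462]
t 7.88 tcp [0.6824 0.0114 0.1974] gap 1.0 F [-0.6 -0.5 -0.3] q [-0.15  0.66  1.33 -0.    1.14  0.04]
turn [ 0.002 -0.004  0.007] shift cm [-15.41   3.63   5.68]
```

View pics/w4.png

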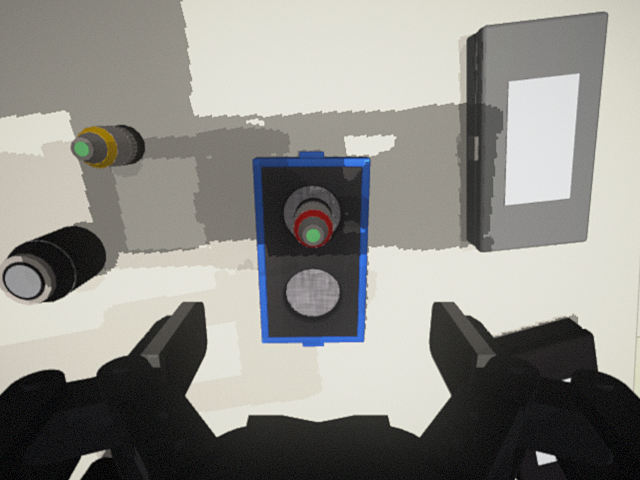

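The red objective stands in the upper blue well (312,225), with its top at 72 mm as expected. Yellow next, at (.5415, .097).

Emit:
{"op": "step_arm", "data": {
  "moves": [
    [0, 0, 0, -3.5, 0.5, 1.3, -1],
    [0, 0, 0, -8, 1.5, 3, -1],
    [0, 0, 0, -12, 3, 4.6, -1],
    [0, 0, 0, -14.5, 4.5, 5.5, -1],
    [0, -0.002, 0.003, -15.48, 6, 5.77, -1],
    [0, -0.002, 0.003, -15.48, 7, 5.77, -1],
    [0, -0.002, 0.003, -15.48, 7, 5.77, -1],
    [0, -0.002, 0.003, -15.48, 7, 5.77, -1]
  ]
}}

```text
t: 8.88
tcp_pos: [0.5426, 0.0966, 0.1263]
tool_rot: [0.705, -0.065, 0.068, -0.703]
force: [0.1, 0.5, 0.3]
finger_gap: 1.002
```

```bash
python3 go.py .5415 .097 .034 -.185
```

```text
t 8.88 tcp [0.5426 0.0966 0.1263] gap 1.002 F [0.1 0.5 0.3] q [-0.03  0.61  1.73 -0.    0.8   0.16]
turn [ 0.002 -0.003  0.004] shift cm [-0.16  9.23  0.04]
```

Emit:
{"op": "step_arm", "data": {
  "moves": [
    [0.002, -0.003, 0.004, -0.12, 3, 0.04, -1],
    [0.002, -0.003, 0.004, -0.12, 6, 0.04, -1],
    [0.002, -0.003, 0.004, -0.12, 8.2, 0.04, -1],
    [0.002, -0.003, 0.004, -0.12, 9.2, 0.04, -1],
    [0.002, -0.003, 0.004, -0.12, 9.2, 0.04, -1],
    [0.002, -0.003, 0.004, -0.12, 9.2, 0.04, 1],
    [0.002, -0.003, 0.004, -0.12, 9.2, 0.04, 1],
    [0.002, -0.003, 0.004, -0.12, 9.2, 0.04, 1],
    [0.002, -0.003, 0.004, -0.12, 9.2, 0.04, 1],
    [0.002, -0.003, 0.004, -0.12, 9.2, 0.04, 1],
    [0.002, -0.003, 0.004, -0.12, 9.2, 0.04, 1]
  ]
}}

```text
t: 10.25
tcp_pos: [0.5422, 0.097, 0.0351]
tool_rot: [-0.704, 0.065, -0.066, 0.704]
force: [-1.0, 0.4, 6.3]
finger_gap: 0.327
```

```bash
python3 go.py .668 -.059 .17 -.185
```

```text
t 10.25 tcp [0.5422 0.097  0.0351] gap 0.327 F [-1.   0.4  6.3] q [-0.03  0.76  1.76  0.    0.61  0.16]
turn [-0.001  0.     0.002] shift cm [ 15.25 -13.48 -13.01]
```

Emit:
{"op": "step_arm", "data": {
  "moves": [
    [0, 0, 0, 0, -2, 0, 1],
    [0, 0, 0, 0, -5, 0, 1],
    [0, 0, 0, 0, -9, 0, 1],
    [0, 0, 0, 1, -12, -0.9, 1],
    [0, 0, 0, 3.5, -13.5, -3, 1],
    [0, 0, 0, 7, -13.5, -6, 1],
    [0, 0, 0, 10.5, -13.5, -9, 1],
    [0, 0, 0, 13.3, -13.5, -11.4, 1],
    [0, 0, 0, 14.8, -13.5, -12.6, 1],
    [0, 0, 0, 15.25, -13.5, -13, 1],
    [0, 0, 0, 15.25, -13.5, -13, 1],
    [0, 0, 0, 15.25, -13.5, -13, 1]
  ]
}}

```text
t: 11.75
tcp_pos: [0.667, -0.0577, 0.1699]
tool_rot: [-0.704, 0.065, -0.065, 0.704]
force: [-0.3, -0.4, -1.7]
finger_gap: 0.334
```

```bash
python3 go.py .668 -.059 .0445 -.185
python3 - <<'E'
from h import *
snap('wrist','w5.png')
E
```

```text
t 11.75 tcp [ 0.667  -0.0577  0.1699] gap 0.334 F [-0.3 -0.4 -1.7] q [-0.25  0.68  1.38  0.    1.08 -0.07]
turn [-0.001  0.001 -0.   ] shift cm [ 0.12 12.54 -0.12]
```

View pics/w5.png

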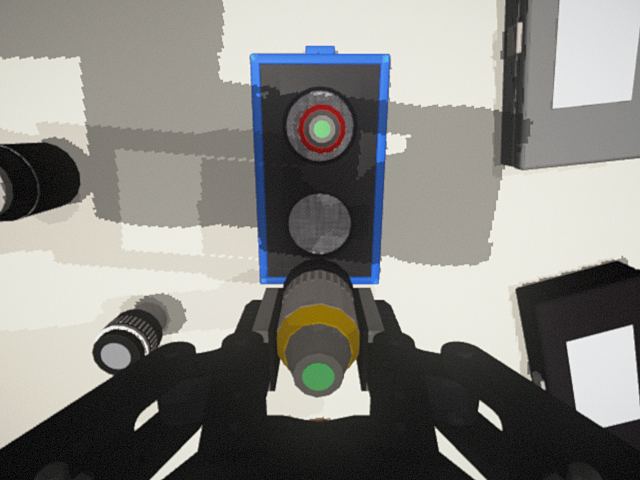

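The yellow objective hangs over the empty well (318,222) and the red one sits well centred at (321,128).

Emit:
{"op": "step_arm", "data": {
  "moves": [
    [0, 0, 0, 0.1, 2, -0.1, 1],
    [0, 0, 0, 0.1, 5, -0.1, 1],
    [0, 0, 0, 0.1, 8, -0.1, 1],
    [0, 0, 0, 0.1, 10, -0.1, 1],
    [0, 0, 0, 0.1, 11.2, -0.1, 1],
    [0, 0, 0, 0.1, 11.8, -0.1, 1],
    [0, 0, 0, 0.1, 12.1, -0.1, 1],
    [0, 0, 0, 0.1, 12.3, -0.1, 1],
    [0, 0, 0, 0.1, 12.4, -0.1, 1],
    [0, 0, 0, 0.1, 12.5, -0.1, 1],
    [0, 0, 0, 0.1, 12.5, -0.1, 1],
    [0, 0, 0, 0.1, 12.5, -0.1, 1]
  ]
}}

```text
t: 13.3
tcp_pos: [0.6681, -0.0588, 0.0452]
tool_rot: [-0.704, 0.065, -0.065, 0.704]
force: [0.1, 0.2, -2.0]
finger_gap: 0.326
```

Emit:
{"op": "step_arm", "data": {
  "moves": [
    [0, 0, 0, 0, 0.07, 0, 1],
    [0, 0, 0, 0, 0.13, 0, 1],
    [0, 0, 0, 0, 0.13, 0, 0],
    [0, 0, 0, 0, 0.13, 0, -0.3],
    [0, 0, 0, 0, 0.13, 0, -0.8],
    [0, 0, 0, 0, 0.13, 0, -1],
    [0, 0, 0, 0, 0.13, 0, -1],
    [0, 0, 0, 0, -3, 0, -1],
    [0, 0, 0, 0, -7, 0, -1],
    [0, 0, 0, 0, -11, 0, -1],
    [0, 0, 0, 0, -15, 0, -1],
    [0, 0, 0, 0, -15, 0, -1]
  ]
}}

```text
t: 14.8
tcp_pos: [0.6705, -0.0595, 0.1996]
tool_rot: [0.704, -0.061, 0.068, -0.704]
force: [0.3, 0.3, 0.9]
finger_gap: 0.998
```

```bash
python3 chk.py w6.png; python3 go.py .4705 .0165 .15 -.1
```

```text
[551.  78.] 20106 top 0.0363 [0.8562 0.0127 0.0357]
[313. 127.] 1507 top 0.0728 [0.6815 0.012  0.0718]
[ 34. 175.] 4618 top 0.0682 [0.4752 0.0158 0.0673]
[312. 225.] 1481 top 0.0726 [ 0.6678 -0.0579  0.0715]
[567. 319.] 11405 top 0.0360 [ 0.8672 -0.1947  0.035 ]
[134. 320.] 2230 top 0.0591 [ 0.5093 -0.1133  0.0581]
t 14.85 tcp [ 0.6689 -0.0592  0.1971] gap 1.003 F [-0.3  0.1  0.2] q [-0.25  0.65  1.36  0.    1.13 -0.07]
turn [-0.    -0.083  0.004] shift cm [-20.9    4.62   3.82]
```

View pics/w6.png

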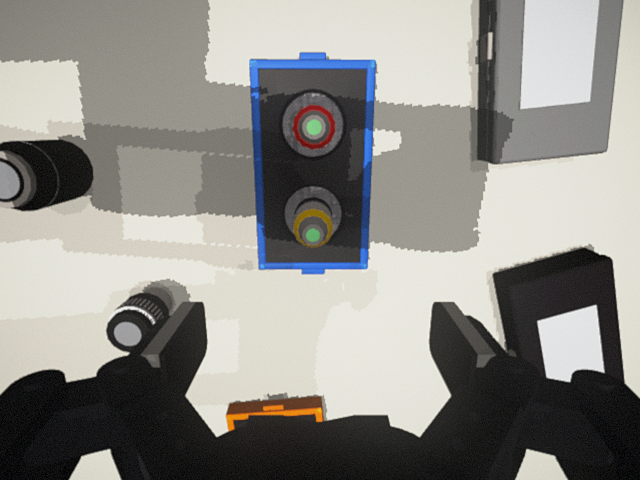

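Both objectives stand in their wells at (313,127) and (312,225), tops at 72 to 73 mm. Condenser next.

Emit:
{"op": "step_arm", "data": {
  "moves": [
    [0, -0.01, 0.001, -3, 0.2, 0.5, -1],
    [0, -0.03, 0.002, -7.5, 0.6, 1.4, -1],
    [0, -0.05, 0.003, -12, 1.5, 2.2, -1],
    [0, -0.07, 0.004, -16, 3, 3, -1],
    [0, -0.083, 0.004, -19.5, 4, 3.6, -1],
    [0, -0.083, 0.004, -20.9, 5, 3.82, -1],
    [0, -0.083, 0.004, -20.9, 5, 3.82, -1],
    [0, -0.083, 0.004, -20.9, 5, 3.82, -1],
    [0, -0.083, 0.004, -20.9, 5, 3.82, -1]
  ]
}}

```text
t: 15.98
tcp_pos: [0.4718, 0.0161, 0.1464]
tool_rot: [-0.706, 0.035, -0.036, 0.706]
force: [1.3, 0.6, -0.5]
finger_gap: 1.001
```

```bash
python3 chk.py w7.png; python3 go.py .4705 .0165 .035 -.1
```

```text
[627. 216.] 1104 top 0.0471 [0.6688 0.0112 0.0464]
[313. 246.] 5479 top 0.0683 [0.4692 0.017  0.0672]
[613. 321.] 2631 top 0.0665 [ 0.66   -0.0577  0.0662]
[389. 402.] 2392 top 0.0586 [ 0.5113 -0.1077  0.0577]
t 16.02 tcp [0.4717 0.0161 0.1464] gap 0.998 F [-0.6  0.1  0.7] q [-0.2   0.5   1.91  0.    0.73 -0.1 ]
turn [-0.    -0.001  0.002] shift cm [-0.14 11.14  0.02]
```

View pics/w7.png

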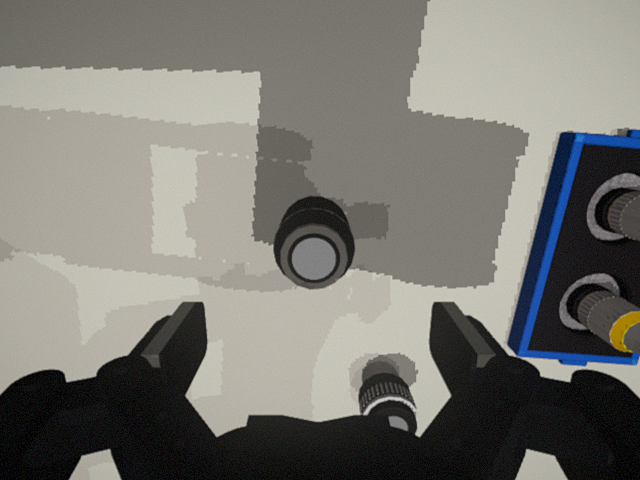

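The condenser (314,245) is about 2 mm left of the jaw centre, and the focusing eyepiece (388,400) is clear of the fingers.

Emit:
{"op": "step_arm", "data": {
  "moves": [
    [0, 0, 0.002, -0.2, 3, 0.05, -1],
    [0, 0, 0.002, -0.2, 6, 0.05, -1],
    [0, 0, 0.002, -0.2, 9, 0.05, -1],
    [0, 0, 0.002, -0.2, 11, 0.05, -1],
    [0, 0, 0.002, -0.2, 11.1, 0.05, -1],
    [0, 0, 0.002, -0.2, 11.1, 0.05, -1],
    [0, 0, 0.002, -0.2, 11.1, 0.05, 1],
    [0, 0, 0.002, -0.2, 11.1, 0.05, 1],
    [0, 0, 0.002, -0.2, 11.1, 0.05, 1],
    [0, 0, 0.002, -0.2, 11.1, 0.05, 1],
    [0, 0, 0.002, -0.2, 11.1, 0.05, 1]
  ],
  "grip_force": 45
}}

```text
t: 17.4
tcp_pos: [0.4704, 0.0168, 0.0364]
tool_rot: [0.706, -0.035, 0.036, -0.706]
force: [-0.1, -0.4, 6.1]
finger_gap: 0.569
```

```bash
python3 go.py .587 -.323 .17 -.1
```

```text
t 17.4 tcp [0.4704 0.0168 0.0364] gap 0.569 F [-0.1 -0.4  6.1] q [-0.2   0.72  1.97  0.    0.45 -0.1 ]
turn [ 0.    -0.001  0.001] shift cm [ 15.03 -13.33 -32.64]
```

Emit:
{"op": "step_arm", "data": {
  "moves": [
    [0, 0, 0, 0, -2, 0, 1],
    [0, 0, 0, 0, -5, 0, 1],
    [0, 0, 0, 0, -9, 0, 1],
    [0, 0, 0, 0.5, -12, -1, 1],
    [0, 0, 0, 2, -13.3, -4.3, 1],
    [0, 0, 0, 4, -13.3, -8.6, 1],
    [0, 0, 0, 6, -13.3, -13, 1],
    [0, 0, 0, 8, -13.3, -17.4, 1],
    [0, 0, 0, 10, -13.3, -21.7, 1],
    [0, 0, 0, 12, -13.3, -26, 1],
    [0, 0, 0, 14, -13.3, -30.3, 1],
    [0, 0, 0, 15, -13.3, -32.6, 1]
  ]
}}

```text
t: 18.9
tcp_pos: [0.5869, -0.3252, 0.1695]
tool_rot: [0.707, -0.035, 0.037, -0.706]
force: [0.3, 0.3, -1.5]
finger_gap: 0.568
```

Emit:
{"op": "step_arm", "data": {
  "moves": [
    [0, 0, 0, 0, 0, 0, 1],
    [0, 0, 0, 0, 0, 0, 1]
  ]
}}

```text
t: 19.15
tcp_pos: [0.586, -0.3239, 0.169]
tool_rot: [-0.706, 0.036, -0.036, 0.706]
force: [0.1, 0.4, -2.5]
finger_gap: 0.569
```

```bash
python3 go.py .587 -.323 .046 -.1
python3 - <<'E'
from h import *
s=snap('wrist','w8.png');P=cloud(s)
f=P[120:300,200:440]; m=(f[...,2]<.0125)&(f[...,2]>.004); q=f[m]; print(q[:,:2].min(0),q[:,:2].max(0),len(q))
E
```

```text
t 19.15 tcp [ 0.586  -0.3239  0.169 ] gap 0.569 F [ 0.1  0.4 -2.5] q [-0.67  0.68  1.38  0.    1.08 -0.57]
turn [-0.001 -0.002  0.   ] shift cm [ 0.09 12.3   0.09]
[ 0.55191523 -0.34568058] [ 0.61957841 -0.28950459] 4714
```

View pics/w8.png

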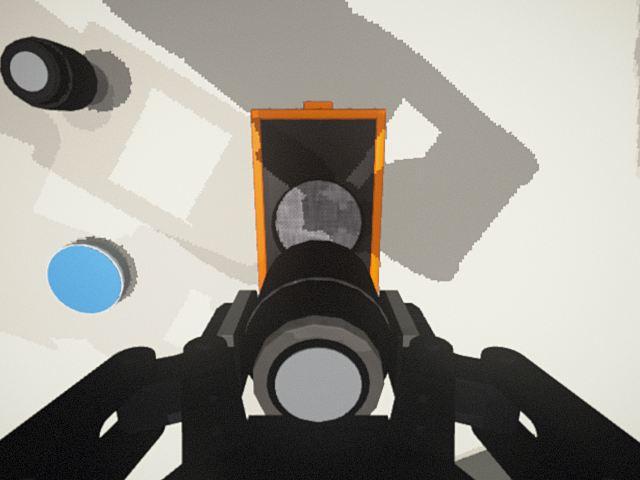

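The orange well's felt is at (318,215), and its edges give a centre of (.586, -.3235), essentially under the tool.

Emit:
{"op": "step_arm", "data": {
  "moves": [
    [0, 0, 0, 0.02, 2, 0.05, 1],
    [0, 0, 0, 0.02, 5, 0.05, 1],
    [0, 0, 0, 0.02, 8, 0.05, 1],
    [0, 0, 0, 0.02, 10, 0.05, 1],
    [0, 0, 0, 0.02, 11.2, 0.05, 1],
    [0, 0, 0, 0.02, 11.7, 0.05, 1],
    [0, 0, 0, 0.02, 12, 0.05, 1],
    [0, 0, 0, 0.02, 12.2, 0.05, 1],
    [0, 0, 0, 0.02, 12.3, 0.05, 1],
    [0, 0, 0, 0.02, 12.35, 0.05, 1],
    [0, 0, 0, 0.02, 12.35, 0.05, 1]
  ]
}}

```text
t: 20.58
tcp_pos: [0.5864, -0.323, 0.0458]
tool_rot: [-0.706, 0.036, -0.036, 0.706]
force: [-0.2, 0.2, -1.8]
finger_gap: 0.568
```

```bash
python3 go.py .586 -.3235 .0454 -.1
python3 - <<'E'
from h import *
s=snap('side'); cv2.imwrite('pics/side8.png',cv2.resize(s['frame'][290:450,300:440][...,::-1],(525,600)))
E
```

```text
t 20.57 tcp [ 0.5864 -0.323   0.0458] gap 0.568 F [-0.2  0.2 -1.8] q [-0.67  0.84  1.44  0.    0.86 -0.57]
turn [-0.001 -0.002  0.   ] shift cm [-0.03  0.04 -0.06]
```

View pics/side8.png

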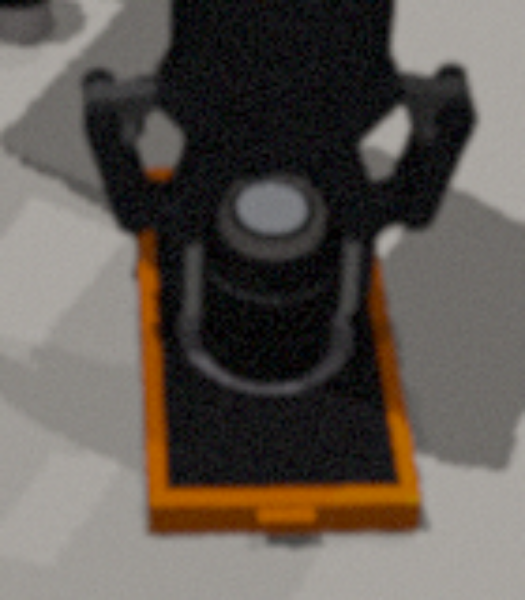

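The condenser is centred in the orange well, with a grey ring of felt evenly visible around it at (270,385). Releasing.

Emit:
{"op": "step_arm", "data": {
  "moves": [
    [0, 0, 0, 0, 0.06, 0, 1],
    [0, 0, 0, 0, 0.12, 0, 1],
    [0, 0, 0, 0, 0.12, 0, 0],
    [0, 0, 0, 0, 0.12, 0, -0.3],
    [0, 0, 0, 0, 0.12, 0, -0.8],
    [0, 0, 0, 0, 0.12, 0, -1],
    [0, 0, 0, 0, 0.12, 0, -1],
    [0, 0, 0, 0, -3, 0, -1],
    [0, 0, 0, 0, -7, 0, -1],
    [0, 0, 0, 0, -11, 0, -1],
    [0, 0, 0, 0, -14, 0, -1],
    [0, 0, 0, 0, -14, 0, -1]
  ]
}}

```text
t: 22.12
tcp_pos: [0.5878, -0.3242, 0.1889]
tool_rot: [0.707, -0.034, 0.038, -0.705]
force: [0.3, -0.1, 0.7]
finger_gap: 1.0
```

```bash
python3 chk.py w9.png; python3 go.py .432 -.206 .15 0.16
```

```text
[62. 77.] 4653 top 0.0594 [ 0.4316 -0.205   0.0584]
[314. 230.] 4289 top 0.0774 [ 0.5861 -0.3226  0.0764]
[529. 468.] 512 top 0.0538 [ 0.7492 -0.5628  0.0527]
t 22.18 tcp [ 0.5867 -0.3233  0.1868] gap 0.999 F [-0.6  0.7 -0.1] q [-0.67  0.66  1.37  0.    1.11 -0.57]
turn [ 0.001 -0.262  0.002] shift cm [-16.59   3.63  10.1 ]
```

View pics/w9.png

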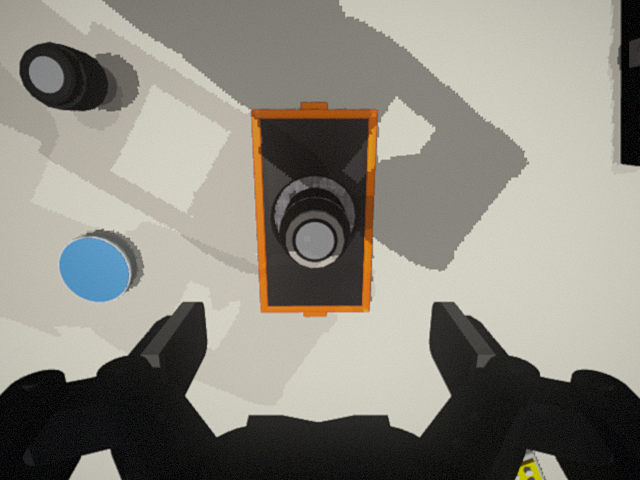

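The condenser stands centred in the orange well (314,230), its top at 77 mm as expected. Next is the plain eyepiece, upper left at (62,77).

Emit:
{"op": "step_arm", "data": {
  "moves": [
    [0, -0.03, 0, -2.5, 0, 1.5, -1],
    [0, -0.08, 0, -6, 0.5, 3.6, -1],
    [0, -0.13, 0, -9.5, 1, 5.8, -1],
    [0, -0.18, 0, -13, 2, 8, -1],
    [0, -0.23, 0, -15.5, 3, 9.4, -1],
    [0, -0.262, 0.002, -16.6, 3.6, 10.1, -1],
    [0, -0.262, 0.002, -16.6, 3.6, 10.1, -1],
    [0, -0.262, 0.002, -16.6, 3.6, 10.1, -1],
    [0, -0.262, 0.002, -16.6, 3.6, 10.1, -1]
  ]
}}

```text
t: 23.3
tcp_pos: [0.4331, -0.2071, 0.1505]
tool_rot: [0.706, 0.057, -0.056, -0.704]
force: [-0.0, 0.6, 0.7]
finger_gap: 1.001
```

```bash
python3 chk.py w10.png; python3 go.py .4318 -.2055 .0365 .16
```

```text
[473. 113.] 4926 top 0.0593 [ 0.5093 -0.1139  0.0582]
[316. 240.] 3474 top 0.0592 [ 0.4314 -0.2046  0.0581]
[531. 465.] 609 top 0.0773 [ 0.5965 -0.3258  0.0761]
t 23.35 tcp [ 0.4329 -0.2069  0.1505] gap 0.998 F [ 0.4 -0.1  0.3] q [-0.68  0.5   1.89 -0.    0.75 -0.84]
turn [0.002 0.    0.001] shift cm [-0.1  11.4   0.18]
```

View pics/w10.png

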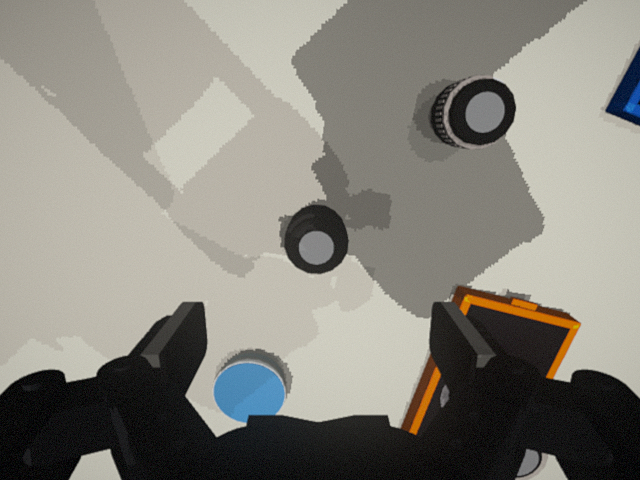

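The plain eyepiece (316,240) is centred, and the dish (250,390) is well outside the descent of the fingers.

Emit:
{"op": "step_arm", "data": {
  "moves": [
    [0.002, 0, 0.001, -0.1, 3, 0.19, -1],
    [0.002, 0, 0.001, -0.1, 6, 0.19, -1],
    [0.002, 0, 0.001, -0.1, 9, 0.19, -1],
    [0.002, 0, 0.001, -0.1, 11, 0.19, -1],
    [0.002, 0, 0.001, -0.1, 11.4, 0.19, -1],
    [0.002, 0, 0.001, -0.1, 11.4, 0.19, -1],
    [0.002, 0, 0.001, -0.1, 11.4, 0.19, 1],
    [0.002, 0, 0.001, -0.1, 11.4, 0.19, 1],
    [0.002, 0, 0.001, -0.1, 11.4, 0.19, 1],
    [0.002, 0, 0.001, -0.1, 11.4, 0.19, 1],
    [0.002, 0, 0.001, -0.1, 11.4, 0.19, 1]
  ],
  "grip_force": 35
}}

```text
t: 24.72
tcp_pos: [0.432, -0.2056, 0.0373]
tool_rot: [0.705, 0.057, -0.056, -0.704]
force: [-0.9, 1.2, 4.9]
finger_gap: 0.456
```

```bash
python3 go.py .432 -.2055 .17 .16;python3 go.py .5823 .342 .17 .16
```

```text
t 24.73 tcp [ 0.432  -0.2056  0.0373] gap 0.456 F [-0.9  1.2  4.9] q [-0.68  0.72  1.95  0.    0.47 -0.84]
turn [0.001 0.    0.001] shift cm [  0.02 -13.27  -0.  ]
t 24.73 tcp [ 0.432  -0.2056  0.0373] gap 0.456 F [-0.9  1.2  4.9] q [-0.68  0.72  1.95  0.    0.47 -0.84]
turn [0.001 0.    0.001] shift cm [ 23.58 -13.3   51.65]
```

Emit:
{"op": "step_arm", "data": {
  "moves": [
    [0, 0, 0, 0, -2, 0, 1],
    [0, 0, 0, 0, -5, 0, 1],
    [0, 0, 0, 0, -9, 0, 1],
    [0, 0, 0, 0.5, -12, 1.1, 1],
    [0, 0, 0, 2, -13.3, 4.4, 1],
    [0, 0, 0, 4, -13.3, 8.8, 1],
    [0, 0, 0, 6, -13.3, 13.2, 1],
    [0, 0, 0, 8, -13.3, 17.6, 1],
    [0, 0, 0, 10, -13.3, 22, 1],
    [0, 0, 0, 12, -13.3, 26.3, 1],
    [0, 0, 0, 13.6, -13.3, 29.8, 1],
    [0, 0, 0, 14.4, -13.3, 31.6, 1]
  ]
}}

```text
t: 26.22
tcp_pos: [0.5235, 0.1312, 0.1701]
tool_rot: [0.705, 0.058, -0.057, -0.704]
force: [-0.3, -0.4, -0.8]
finger_gap: 0.456
```

```bash
python3 go.py .5823 .342 .17 .16
```

```text
t 26.23 tcp [0.5235 0.1312 0.1701] gap 0.456 F [-0.3 -0.4 -0.8] q [ 0.04  0.53  1.73 -0.    0.89 -0.12]
turn [0.001 0.002 0.001] shift cm [ 9.210e+00 -1.000e-02  1.986e+01]
```

Emit:
{"op": "step_arm", "data": {
  "moves": [
    [0, 0, 0, 1.4, 0, 3, 1],
    [0, 0, 0, 3.3, 0, 7, 1],
    [0, 0, 0, 5.3, 0, 11.3, 1],
    [0, 0, 0, 7.2, 0, 15.5, 1],
    [0, 0, 0, 8.6, 0, 18.5, 1],
    [0, 0, 0, 9.2, 0, 19.8, 1],
    [0, 0, 0, 9.2, 0, 19.8, 1],
    [0, 0, 0, 9.2, 0, 19.8, 1],
    [0, 0, 0, 9.2, 0, 19.8, 1]
  ]
}}

```text
t: 27.35
tcp_pos: [0.5822, 0.34, 0.1699]
tool_rot: [0.705, 0.057, -0.057, -0.704]
force: [-0.2, 0.4, -1.7]
finger_gap: 0.455
```

```bash
python3 go.py .5823 .342 .047 .16
python3 - <<'E'
from h import *
s=snap('wrist','w11.png');P=cloud(s)
f=P[150:300,240:400]; m=(f[...,2]<.0125)&(f[...,2]>.004); q=f[m]; print(q[:,:2].min(0),q[:,:2].max(0),len(q))
E
```

```text
t 27.35 tcp [0.5822 0.34   0.1699] gap 0.455 F [-0.2  0.4 -1.7] q [ 0.36  0.68  1.37 -0.    1.09  0.2 ]
turn [0.002 0.001 0.   ] shift cm [ 0.04 12.29  0.22]
[0.52902644 0.31811756] [0.61952776 0.39674691] 3273
```

View pics/w11.png

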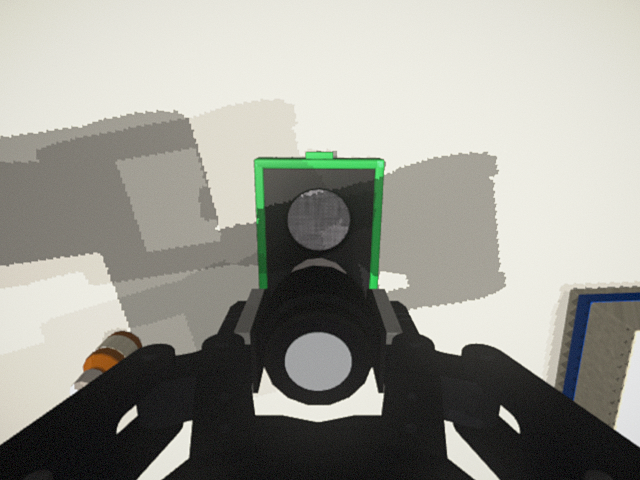

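Run:
```python
from h import *
s=snap('wrist');P=cloud(s)
f=P[186:252,284:354]; m=(f[...,2]<.012)&(f[...,2]>.006); q=f[m]; print(np.percentile(q[:,:2],[.3,99.7],axis=0).round(4),cv2.minEnclosingCircle((q[:,:2]*1000).astype(np.float32)))
```

```text
[[0.5575 0.3189]
 [0.6061 0.3664]] ((581.7547607421875, 342.8766784667969), 24.973520278930664)
```

The felt circle at (318,219) fits r = 25.0 mm, centre (.5818, .3428). That matches the tray estimate.

Emit:
{"op": "step_arm", "data": {
  "moves": [
    [0, 0, 0, 0.02, 2, 0.24, 1],
    [0, 0, 0, 0.02, 5, 0.24, 1],
    [0, 0, 0, 0.02, 8, 0.24, 1],
    [0, 0, 0, 0.02, 10, 0.24, 1],
    [0, 0, 0, 0.02, 11.2, 0.24, 1],
    [0, 0, 0, 0.02, 11.7, 0.24, 1],
    [0, 0, 0, 0.02, 12, 0.24, 1],
    [0, 0, 0, 0.02, 12.2, 0.24, 1],
    [0, 0, 0, 0.02, 12.3, 0.24, 1],
    [0, 0, 0, 0.02, 12.35, 0.24, 1],
    [0, 0, 0, 0.02, 12.35, 0.24, 1]
  ]
}}

```text
t: 28.82
tcp_pos: [0.5823, 0.3427, 0.0468]
tool_rot: [0.705, 0.057, -0.057, -0.704]
force: [-0.1, 1.3, -1.9]
finger_gap: 0.456
```

```bash
python3 go.py .582 .3424 .0463 .16
python3 - <<'E'
from h import *
s=snap('scene'); cv2.imwrite('pics/scene12.png',cv2.resize(s['frame'][260:400,400:550][...,::-1],(640,600)))
E
```

```text
t 28.82 tcp [0.5823 0.3427 0.0468] gap 0.456 F [-0.1  1.3 -1.9] q [ 0.37  0.85  1.42 -0.    0.87  0.21]
turn [0.001 0.001 0.001] shift cm [-0.04  0.05 -0.02]
```

View pics/scene12.png

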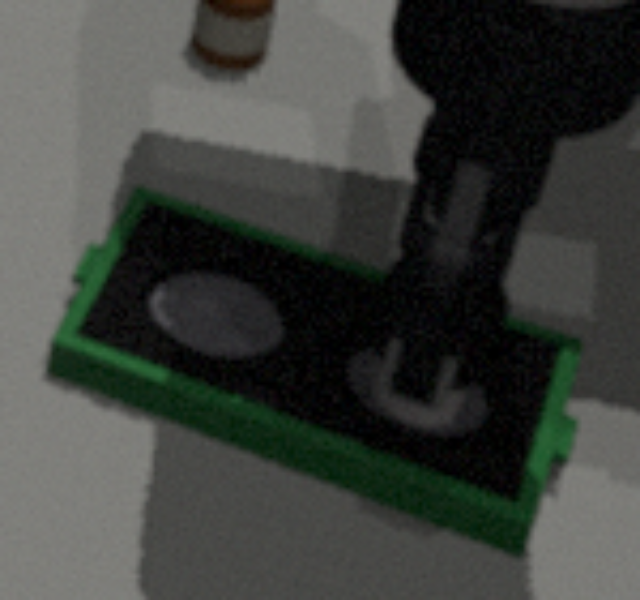

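The eyepiece tube is centred in the well at (420,400). Releasing.

Emit:
{"op": "step_arm", "data": {
  "moves": [
    [0, 0, 0, 0, 0.06, 0, 1],
    [0, 0, 0, 0, 0.13, 0, 1],
    [0, 0, 0, 0, 0.13, 0, 0],
    [0, 0, 0, 0, 0.13, 0, -0.3],
    [0, 0, 0, 0, 0.13, 0, -0.8],
    [0, 0, 0, 0, 0.13, 0, -1],
    [0, 0, 0, 0, 0.13, 0, -1],
    [0, 0, 0, 0, -3, 0, -1],
    [0, 0, 0, 0, -7, 0, -1],
    [0, 0, 0, 0, -11, 0, -1],
    [0, 0, 0, 0, -14, 0, -1],
    [0, 0, 0, 0, -14, 0, -1]
  ]
}}

```text
t: 30.38
tcp_pos: [0.5839, 0.3436, 0.1899]
tool_rot: [-0.705, -0.06, 0.054, 0.705]
force: [0.0, 0.1, -0.1]
finger_gap: 0.998
```

```bash
python3 chk.py w13.png; python3 go.py .5105 -.114 .16 0.16
```

```text
[314. 231.] 2749 top 0.0682 [0.5821 0.3437 0.0673]
[600. 336.] 6909 top 0.0714 [0.824  0.2907 0.0703]
[107. 354.] 902 top 0.0630 [0.4287 0.2071 0.0618]
t 30.43 tcp [0.5826 0.343  0.1877] gap 1.0 F [ 0.  -0.5  0.1] q [ 0.37  0.66  1.35 -0.    1.12  0.21]
turn [0.001 0.001 0.003] shift cm [-14.46   2.77 -43.95]
```

View pics/w13.png

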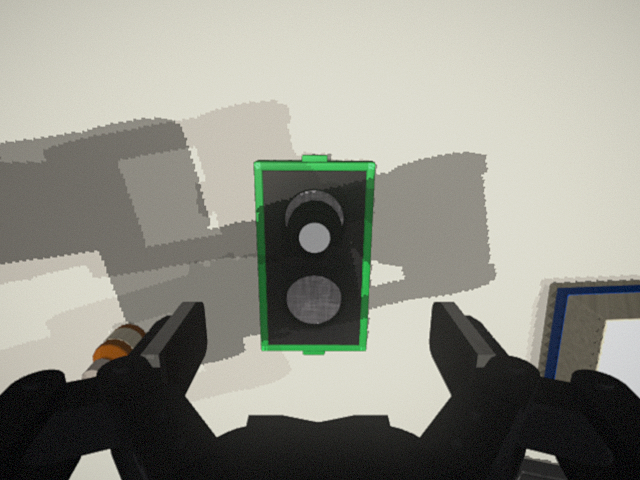

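The plain eyepiece is in place at (314,231), top at 68 mm. Last is the focusing eyepiece.

Emit:
{"op": "step_arm", "data": {
  "moves": [
    [0, 0, 0, -0.8, 0, -2.5, -1],
    [0, 0, 0, -2.2, 0, -6.8, -1],
    [0, 0, 0, -3.7, 0, -11.3, -1],
    [0, 0, 0, -5.2, 0, -15.8, -1],
    [0, 0, 0, -6.7, 0, -20.3, -1],
    [0, 0, 0, -8.2, 0, -24.8, -1],
    [0, 0, 0, -9.7, 0.5, -29.3, -1],
    [0, 0, 0, -11.2, 1, -33.8, -1],
    [0, 0, 0, -12.7, 2, -38.3, -1],
    [0, 0, 0, -13.9, 2.7, -42, -1],
    [0, 0, 0.003, -14.46, 2.8, -43.9, -1],
    [0, 0, 0.003, -14.46, 2.8, -43.9, -1]
  ]
}}

```text
t: 31.92
tcp_pos: [0.5101, -0.1141, 0.1589]
tool_rot: [-0.705, -0.056, 0.056, 0.705]
force: [0.1, 0.2, -0.0]
finger_gap: 1.004
```

Emit:
{"op": "step_arm", "data": {
  "moves": [
    [0, 0, 0, 0, 0, 0, -1],
    [0, 0, 0, 0, 0, 0, -1]
  ]
}}

```text
t: 32.17
tcp_pos: [0.5101, -0.1127, 0.1589]
tool_rot: [-0.705, -0.056, 0.057, 0.705]
force: [-0.3, 0.6, -0.1]
finger_gap: 0.998
```

```bash
python3 chk.py w14.png; python3 go.py .5105 -.114 .0365 .16
```

```text
[618.  89.] 2154 top 0.0573 [0.6718 0.009  0.0567]
[577. 199.] 3342 top 0.0724 [ 0.6669 -0.0578  0.0713]
[317. 242.] 3241 top 0.0592 [ 0.5094 -0.1137  0.0583]
t 32.23 tcp [ 0.5102 -0.1128  0.159 ] gap 1.007 F [0.9 0.  0.3] q [-0.43  0.53  1.77 -0.    0.84 -0.59]
turn [-0.     0.001 -0.001] shift cm [ 0.02 12.25 -0.13]
```

View pics/w14.png

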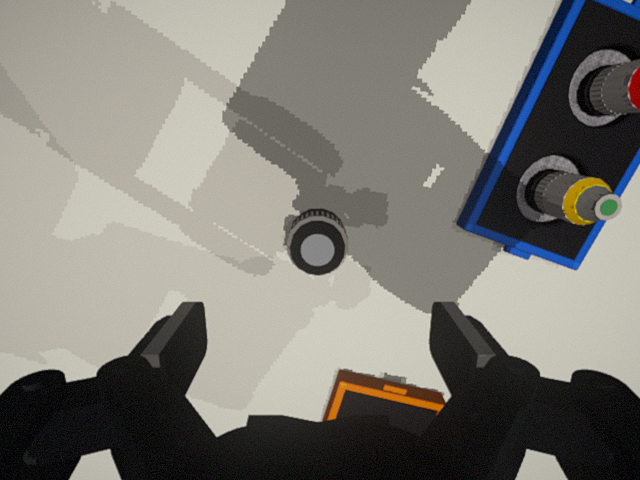

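The focusing eyepiece (317,242) is centred and the way down is free.

Emit:
{"op": "step_arm", "data": {
  "moves": [
    [0, 0, 0, -0.03, 3, -0.1, -1],
    [0, 0, 0, -0.03, 6, -0.1, -1],
    [0, 0, 0, -0.03, 9, -0.1, -1],
    [0, 0, 0, -0.03, 11.5, -0.1, -1],
    [0, 0, 0, -0.03, 12.25, -0.1, -1],
    [0, 0, 0, -0.03, 12.25, -0.1, -1],
    [0, 0, 0, -0.03, 12.25, -0.1, 1],
    [0, 0, 0, -0.03, 12.25, -0.1, 1],
    [0, 0, 0, -0.03, 12.25, -0.1, 1],
    [0, 0, 0, -0.03, 12.25, -0.1, 1],
    [0, 0, 0, -0.03, 12.25, -0.1, 1]
  ],
  "grip_force": 35
}}

```text
t: 33.6
tcp_pos: [0.5104, -0.114, 0.0375]
tool_rot: [0.705, 0.057, -0.057, -0.705]
force: [-0.5, -0.1, 6.2]
finger_gap: 0.456
```

```bash
python3 go.py .5935 .271 .17 .16
```

```text
t 33.6 tcp [ 0.5104 -0.114   0.0375] gap 0.456 F [-0.5 -0.1  6.2] q [-0.43  0.74  1.83 -0.    0.56 -0.59]
turn [0.    0.001 0.   ] shift cm [ 14.37 -13.26  36.67]
```

Emit:
{"op": "step_arm", "data": {
  "moves": [
    [0, 0, 0, 0, -2, 0, 1],
    [0, 0, 0, 0, -5, 0, 1],
    [0, 0, 0, 0, -9, 0, 1],
    [0, 0, 0, 0.4, -12, 1, 1],
    [0, 0, 0, 2, -13.3, 5, 1],
    [0, 0, 0, 3.7, -13.3, 9.4, 1],
    [0, 0, 0, 5.4, -13.3, 13.8, 1],
    [0, 0, 0, 7.1, -13.3, 18.2, 1],
    [0, 0, 0, 8.8, -13.3, 22.6, 1],
    [0, 0, 0, 10.5, -13.3, 27, 1],
    [0, 0, 0, 12.2, -13.3, 31.4, 1],
    [0, 0, 0, 13.6, -13.3, 34.7, 1]
  ]
}}

```text
t: 35.1
tcp_pos: [0.5887, 0.2523, 0.17]
tool_rot: [0.705, 0.057, -0.057, -0.705]
force: [-0.0, -0.7, -1.9]
finger_gap: 0.455
```

```bash
python3 go.py .5932 .2715 .17 .16
```

```text
t 35.1 tcp [0.5887 0.2523 0.17  ] gap 0.455 F [-0.  -0.7 -1.9] q [ 0.23  0.64  1.46 -0.    1.04  0.07]
turn [ 0.     0.002 -0.   ] shift cm [0.76 0.   1.83]
```

Emit:
{"op": "step_arm", "data": {
  "moves": [
    [0, 0, 0, 0.6, 0, 1.4, 1],
    [0, 0, 0, 0.75, 0, 1.8, 1],
    [0, 0, 0, 0.75, 0, 1.8, 1],
    [0, 0, 0, 0.75, 0, 1.8, 1]
  ]
}}

```text
t: 35.6
tcp_pos: [0.5931, 0.2698, 0.17]
tool_rot: [0.705, 0.056, -0.057, -0.705]
force: [0.4, -0.2, -1.4]
finger_gap: 0.452
```

```bash
python3 go.py .593 .2715 .0467 .16
python3 - <<'E'
from h import *
s=snap('wrist','w15.png');P=cloud(s)
f=P[186:252,284:354]; m=(f[...,2]<.012)&(f[...,2]>.006); q=f[m]; print(np.percentile(q[:,:2],[.3,99.7],axis=0).round(4),cv2.minEnclosingCircle((q[:,:2]*1000).astype(np.float32)))
E
```

```text
t 35.6 tcp [0.5931 0.2698 0.17  ] gap 0.452 F [ 0.4 -0.2 -1.4] q [ 0.26  0.66  1.43 -0.    1.05  0.1 ]
turn [ 0.001  0.    -0.001] shift cm [ 0.03 12.33  0.18]
[[0.5685 0.2482]
 [0.6171 0.2952]] ((592.9501953125, 271.36175537109375), 25.079683303833008)
```

View pics/w15.png

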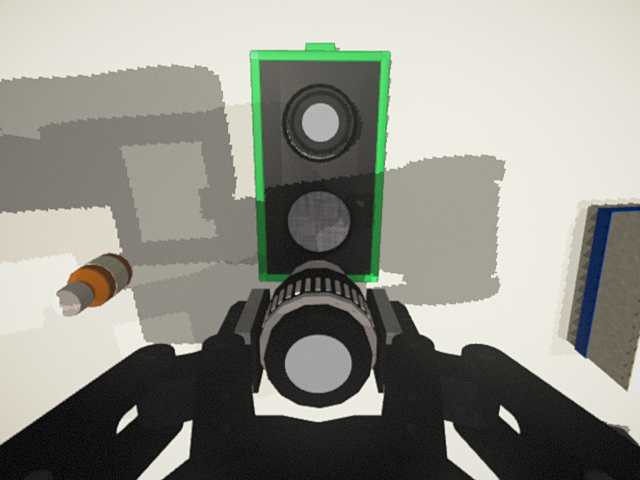

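The free well (318,221) fits centre (.593, .2714), r = 25.1 mm, and the plain eyepiece is centred in the other at (320,122).

Emit:
{"op": "step_arm", "data": {
  "moves": [
    [0, 0, 0, 0.02, 2, 0.15, 1],
    [0, 0, 0, 0.02, 5, 0.15, 1],
    [0, 0, 0, 0.02, 8, 0.15, 1],
    [0, 0, 0, 0.02, 10, 0.15, 1],
    [0, 0, 0, 0.02, 11.2, 0.15, 1],
    [0, 0, 0, 0.02, 11.7, 0.15, 1],
    [0, 0, 0, 0.02, 12, 0.15, 1],
    [0, 0, 0, 0.02, 12.2, 0.15, 1],
    [0, 0, 0, 0.02, 12.3, 0.15, 1],
    [0, 0, 0, 0.02, 12.35, 0.15, 1],
    [0, 0, 0, 0.02, 12.35, 0.15, 1]
  ]
}}

```text
t: 37.02
tcp_pos: [0.5931, 0.2714, 0.0468]
tool_rot: [0.705, 0.056, -0.057, -0.705]
force: [-0.5, -0.4, -0.9]
finger_gap: 0.455
```

Emit:
{"op": "step_arm", "data": {
  "moves": [
    [0, 0, 0, 0, 0.06, 0, 1],
    [0, 0, 0, 0, 0.12, 0, 1],
    [0, 0, 0, 0, 0.12, 0, 0],
    [0, 0, 0, 0, 0.12, 0, -0.3],
    [0, 0, 0, 0, 0.12, 0, -0.8],
    [0, 0, 0, 0, 0.12, 0, -1],
    [0, 0, 0, 0, 0.12, 0, -1],
    [0, 0, 0, 0, -3, 0, -1],
    [0, 0, 0, 0, -7, 0, -1],
    [0, 0, 0, 0, -11, 0, -1],
    [0, 0, 0, 0, -15, 0, -1],
    [0, 0, 0, 0, -15, 0, -1]
  ]
}}

```text
t: 38.52
tcp_pos: [0.5955, 0.2722, 0.2009]
tool_rot: [-0.705, -0.06, 0.054, 0.705]
force: [-0.6, 0.5, -0.6]
finger_gap: 0.998
```

```bash
python3 chk.py w16.png; python3 go.py .593 .2714 .2 .16
python3 - <<'E'
from h import *
P0=None
for n in ['scene','side']:
    s=snap(n,n+'_end.png'); P=cloud(s); x,y,z=P[...,0],P[...,1],P[...,2]
    o=np.load(n+'0.npy',allow_pickle=True).item(); Q=cloud(o)
    for nm,c,r,zl in [('bottle',(.433,.2),.03,.05),('dish',(.4025,-.3475),.05,.01),('cond',(.586,-.323),.03,.07),('red',(.6815,.012),.02,.065),('yel',(.668,-.058),.02,.065),('plain',(.582,.3428),.025,.062),('foc',(.593,.2714),.025,.062)]:
        for t,W,zm in [('now',P,s['z_map']),('start',Q,o['z_map'])]:
            q=W[(zm>0)&(np.hypot(W[...,0]-c[0],W[...,1]-c[1])<r)&(W[...,2]>zl)&(W[...,2]<.09)]
            if len(q)>5: print(n,nm,t,len(q),((q.max(0)+q.min(0))/2)[:2].round(4),q[:,2].max().round(4))
E
```

```text
[313. 126.] 2853 top 0.0684 [0.582  0.3436 0.0673]
[313. 228.] 2536 top 0.0683 [0.5928 0.2716 0.0672]
[602. 286.] 12160 top 0.0715 [0.8301 0.2607 0.0707]
[102. 277.] 1847 top 0.0634 [0.4325 0.2021 0.0623]
[539. 467.] 1056 top 0.0361 [0.8545 0.0656 0.035 ]
t 38.58 tcp [0.594  0.2717 0.1986] gap 1.002 F [ 0.2 -0.1 -0.7] q [ 0.26  0.62  1.41 -0.    1.11  0.1 ]
turn [0.    0.    0.003] shift cm [-0.1  -0.14 -0.01]
scene bottle now 16 [0.4385 0.194 ] 0.0634
scene bottle start 121 [0.435  0.2009] 0.0645
scene dish now 281 [ 0.402  -0.3455] 0.021
scene dish start 285 [ 0.4025 -0.3454] 0.0207
scene cond now 171 [ 0.5881 -0.3217] 0.0784
scene red now 79 [0.6839 0.0128] 0.0729
scene yel now 72 [ 0.6693 -0.0569] 0.0732
scene plain now 369 [0.5831 0.3431] 0.0695
scene foc now 331 [0.5946 0.2706] 0.0693
side bottle now 79 [0.4324 0.1992] 0.0641
side bottle start 78 [0.4324 0.199 ] 0.0639
side dish now 1353 [ 0.3992 -0.348 ] 0.0209
side dish start 1352 [ 0.3992 -0.3484] 0.021
side cond now 523 [ 0.5855 -0.3243] 0.0786
side red now 49 [0.6814 0.0102] 0.0724
side yel now 63 [ 0.667  -0.0605] 0.0735
side plain now 84 [0.5815 0.3376] 0.0685
side foc now 100 [0.5919 0.2678] 0.0684
```

View pics/w16.png

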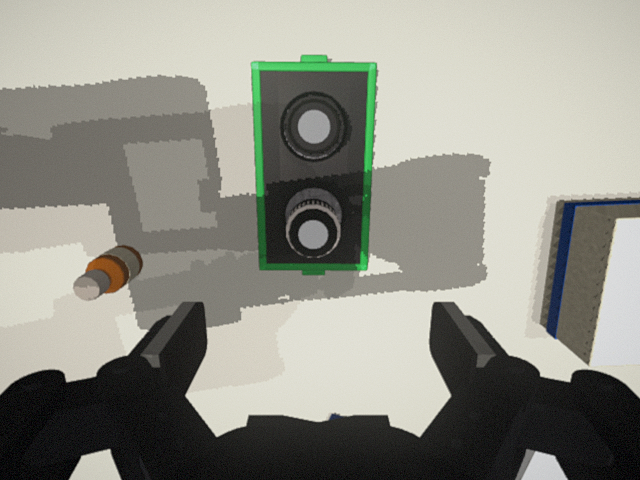

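View pics/side_end.png

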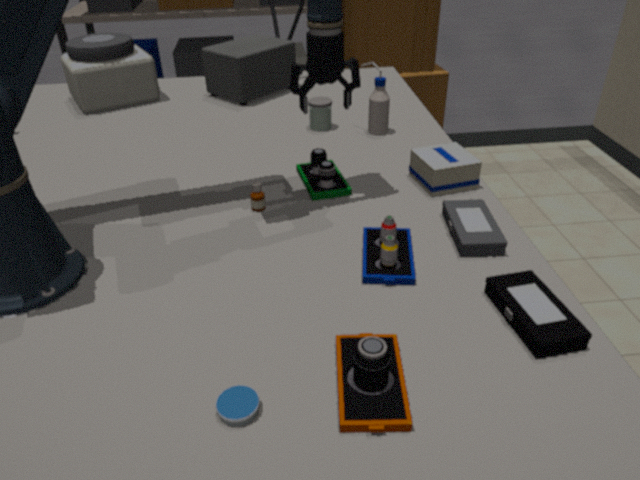

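All five lenses stand upright in their wells: eyepieces (320,165), objectives (388,245) and condenser (372,365). The dish (238,403) and bottle (258,200) have not moved, and the gripper is clear.

```bash
python3 -c "
from station import *
print(sign_off())"
```

```text
the job is handed in; nothing more can be done
None
```

All five lenses are in their trays and the job is handed in at about 39 s. The red and yellow objectives are in the blue tray, the plain and focusing eyepieces in the green one, and the condenser lens in the orange one.

**Placement:** in the last wrist-camera views each axis was within about 2 mm of its well centre. The tops were 68, 73 and 77 mm above the bench. These are 1–3 mm over the nominal heights, the same bias the camera showed for the lenses on the bench. All five look upright.

**Oil bottle and dish:** neither was touched. The side camera puts both within 0.5 mm of where they started.

**Disagreements:**
- The scene and side cameras differ by 2–3 mm, and by about 5 mm along y for the plain eyepiece, whose top is partly hidden. The wrist camera agrees with the well centres.
- In the last scene view the bottle was mostly hidden (16 points against 121), so that reading came out about 8 mm off. I relied on the side and wrist views for it.

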